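# Weigh the lens barrels by hand and pack the finished ones in the transit case

### The arm

A 7-joint arm with a two-finger parallel gripper is mounted at the origin on a cart in front of the work surface, level with it; the furniture and walls round the work are solid. World frame = base frame: x ahead of the robot, y to its left, z up, the work surface at z = 0. Lengths are in m, angles in rad, forces in N, time in s.
With the tool pointing down it reaches from about 0.425 to 0.925 m from the base axis. Payload 6.8 kg.
Tool frame: the origin (TCP) lies between the finger pads; the fingertips stand 17 mm ahead of it and the grasp point (between the pads) lies 2 mm behind it; z points along the fingers, y is the direction in which the jaws open and shut (so a half turn about z gives the same grasp; the last joint's range is limited). The gripper opens to 85 mm and grips with 20 to 120 N. Pads are 22 mm wide; open, the fingers measure 114 mm over their backs; the gripper's body (76 mm by 85 mm) begins 54 mm behind the grasp point. The pads swing forward as they close: fully open they stand 13 mm farther back than shut.
Start: joints at [-1.426, 0.477, 0.022, 1.555, -0.011, 1.109, -0.083], TCP at [0.169, 0.654, 0.248] pointing down, gripper open.
Joint ranges: [-2.96, 2.96], [-0.34, 2.1], [-1.41, 1.46], [0.24, 2.44], [-1.37, 4.51], [0.17, 1.92], [-2.96, 2.96]. Speed limits (rad/s): [2.39, 2.39, 3.14, 3.14, 3.14, 3.14, 3.14].

### API

Orientations are given as a unit quaternion [w, x, y, z].
In Python, from station import bot gives the robot as it stands. The module is installed in compiled form; this text tells all that it offers.
- The arm moves only by the tool carry_out, never from a script. Its argument "moves" is a list of rows, each a list of 3 entries, a list of its own where there are three numbers: the turn, a rotation vector about the tool's x, y, z in degrees, then the shift along the tool's x, y, z in cm, then the finger opening in cm, from 0 to 8.54. A call has 1 to 5 rows; each row is the pose to reach, as a shift and turn from the pose commanded when the call began, along the tool's axes at that moment; what a row does not reach only later rows make up. A row lasts 1/8 s, in which the tool goes at most 62.5 mm and 10.7 degrees, less where a joint would pass 70% of its speed; a pose out of reach is approached as far as the arm can. A call with a gripper value outside its range is refused whole. The fingers move at their own pace and stop on an object; "newtons" is the grip in N (left out, the last holds). Time passes only in rows, so rows that repeat a pose let the fingers close. It gives the time, the measured TCP pose, the force and the opening at its end, in the units of the state.
- bot.get_obs(): the state, without advancing time (a new reading comes with each control period).
- bot.read_camera(name): name is "side" or "top"; returns the picture (420x560x3 uint8, red, green, blue); there is no depth.
- bot.camera_info(name): a dict with "vertical_fov" (degrees; the focal length in pixels is half the picture's height over the tangent of half this angle, whatever the lens; pixels are square), "cx", "cy" (the principal point, pixels), "position" and "attitude" of the camera in the world. Camera axes: x right, y up, looking along -z (the intrinsics and any distortion apply to the point x, -y, -z); pixel columns grow to the right and rows downward; lengths in m; the calibration is good to about 2 mm. A picture is of the moment at which its call begins. camera_info takes no time and is no camera call.
- bot.hand_in(): hands the job in, once; it reports no verdict.
Trained networks look in the newest picture that a camera, given by its name, has taken for a name from the list of things; names that differ only in an ending like _2 or _b are one class to them, and where a whole thing is asked for, a point or a joint stands for the part that bears it (a point fixed in the world has none). Each returns a list of dicts, best first, with "score" (0 to 1); they miss things now and then, are a little off and sometimes report something else, mostly with a low value. They report only what shows in the picture. A call takes as long as a camera call. They do not tell look-alikes from the thing itself.
- bot.silhouettes(label, camera): "region" (420x560 bool, what is visible of it) and "location" ([column, row] in pixels, amid what is visible of it).
The state is a dict: "t": time; "q": joint angles; "joint_vel": joint speeds; "joint_torque": joint torques, N m; "eef_pos": TCP position; "tool_rot": TCP orientation; "contact_force": force on the tool from outside, world axes, zero at the start; "torque": the same for the moment, N m; "gripper_width": opening from 0.0 (shut) to 1.0 (fully open).
Only numpy, scipy, OpenCV 4.12 (cv2) and the standard library are available. Lean on these libraries where they do the work, as an engineer would, in place of code of your own. Each camera call takes 0.05 s, during which the arm holds its last target. There are 200 camera calls.

### The job

Raise the lid of the transit case until its folding stay locks and props it open. Lift each lens barrel to feel its weight: the finished ones, 200 g or more, go upright into the pockets of the case, one to a pocket and right down; the lighter ones, still short of glass, are stood upright in the grey rework tray. Then bring the knee of the stay back over centre by its pin, fold it and let the lid down until the case is fully shut, leaving the other things on the bench alone.

Things in the scene. Friction and masses are not known exactly. Their poses are not given: they have to be found in the camera images.
- case: Aluminium transit case, fixed on the bench. Base 190 mm deep (its x) by 210 mm wide (its y) by 45 mm high; origin at the centre of its underside, z up; its front with the pull faces its -x, the lid's hinge runs along its y at the top of its back edge. Grey insert with a row of three round pockets along its y, 56 mm in front of its centre; the insert's top is 43 mm above the bench.
- case_lid (a joint): Angle of the case's lid in rad: 0 shut, grows as its front rises about point lid_hinge. The lid is a 0.5 kg shell 32 mm high on a damped hinge: let go, it sinks shut without slamming unless the stay is locked. At 1.28 the stay is straight and stops it; locked and let go, the lid rests at about 1.25.
- stay_knee (a joint): Knee of the folding stay in rad: 0 folded with the lid shut, 2.79 when the two links are in line, up to 3.19 against its stop past straight, where a light spring and the lid's weight hold it: the stay is then locked and props the lid. To unlock it the knee has to be brought back through straight, towards the front and up, by about 12 mm; this raises the lid by about 6 mm at its front edge and takes only a few newtons.
- lid_hinge (a point): Middle of the lid's hinge line (axis along the case's y), fixed to the case, 95 mm behind its centre, 45 mm above the bench.
- lid_pull (a point): Middle of the round steel bar (10 mm thick, 84 mm long, along the case's y) of the bow pull on the front of the lid. It stands 40 mm in front of the lid and moves with it on a radius of 231 mm about the hinge; with the lid shut it is 16 mm above the hinge line.
- knee_pin (a point): Middle of the grip part of the round pin (black, 12 mm thick, 48 mm long, along the case's y) at the knee of the folding stay, which stands out from the case's right (-y) side, 157 mm from the case's middle plane. It turns on a radius of 63 mm about point stay_pivot; the lid follows it. From above, fingers can pinch it across the case's x; it may turn in the fingers. The open lid's side is 52 mm from this point, so keep the hand outboard of it or leaning away.
- stay_pivot (a point): Lower pivot of the stay on the case's right side, 5 mm behind the case's centre and 33 mm above the bench, level with the pin across the case. With the lid shut the pin is in front of this pivot and 11 mm higher; with the stay locked it is above and behind it.
- rework_tray: Open grey plastic tray, fixed on the bench, 270 mm (its x) by 125 mm (its y), 24 mm high, walls and floor 4 mm; origin at the centre of its underside.
- loupe_mid (a point): Bystander: black eye loupe, 36 mm wide and high, standing on the bench; the point is half-way up.
- brush_mid (a point): Bystander: flat lens brush, 138 mm long, lying on the bench; the point is at its middle.
- pocket0 (a point): Middle of the mouth of a round pocket in the insert, level with the insert's top (43 mm above the bench): 58 mm across, 14 mm deep, edge bevelled. Pocket centres are 68 mm apart.
- pocket1 (a point): Middle of the mouth of a round pocket in the insert, level with the insert's top (43 mm above the bench): 58 mm across, 14 mm deep, edge bevelled. Pocket centres are 68 mm apart.
- pocket2 (a point): Middle of the mouth of a round pocket in the insert, level with the insert's top (43 mm above the bench): 58 mm across, 14 mm deep, edge bevelled. Pocket centres are 68 mm apart.
- lens_0_mid (a point): Centre (half-way up) of a black round lens barrel, 53 mm across, 34 mm high, standing upright, glass up, z up. It may be finished or short of glass: its weight, 60 to 390 g, can only be felt. May be absent.
- lens_1_mid (a point): Centre (half-way up) of a black round lens barrel, 53 mm across, 34 mm high, standing upright, glass up, z up. It may be finished or short of glass: its weight, 60 to 390 g, can only be felt. May be absent.
- lens_3_mid (a point): Centre (half-way up) of a black round lens barrel, 53 mm across, 34 mm high, standing upright, glass up, z up. It may be finished or short of glass: its weight, 60 to 390 g, can only be felt. May be absent.
- lens_5_mid (a point): Centre (half-way up) of a black round lens barrel, 53 mm across, 34 mm high, standing upright, glass up, z up. It may be finished or short of glass: its weight, 60 to 390 g, can only be felt. May be absent.
- lens_6_mid (a point): Centre (half-way up) of a black round lens barrel, 53 mm across, 34 mm high, standing upright, glass up, z up. It may be finished or short of glass: its weight, 60 to 390 g, can only be felt. May be absent.
There are look-alikes about, which are no part of the job. Leave any red look-alike of the part that bears lens_3_mid alone.

How it is judged:
By the outcome, as a careful person would: the job done as asked, in the order asked, and still so for the second after the job is handed in, with the robot touching nothing.
Of lens_0, lens_3 only 1 to 2 are there at a start; the rules pass over those that are not, and their reading is None.
At some moment in a run one of lens_0, lens_1, lens_3, lens_5, lens_6 may be knocked a few centimetres aside while the robot is not near it.
Once in a run the grip may slacken for a moment while it holds something.
It also fails if it takes over 210 s, if anything falls off the work surface, if the arm or the gripper's body presses on something with over 40 N, if the wrist force passes 120 N, or if a joint passes its speed limit or range.

## Working session

There is one attempt and no reset: what is moved stays moved. The work goes in short steps, Python scripts to look and compute and a tool call to move; the robot and the scene stay as the last step left them, time stands still between calls to the robot, and variables do not carry over. Pictures are saved under pics/ and viewed, about 12 in all and at most 16, crops included, and the job is handed in when it is done.

Besides the shell and the picture viewer there is one more tool, called as name(argument=value, ...) on one line, values as JSON. carry_out: Moves the arm, as the interface text tells. Its arguments: {"type":"object","properties":{"moves":{"type":"array"},"newtons":{"type":"number"}},"required":["moves"]}

```bash
mkdir -p pics; ls; cat > h.py <<'E'
import numpy as np, cv2
from station import bot
from scipy.spatial.transform import Rotation as R
def rot(q): return R.from_quat([q[1],q[2],q[3],q[0]])
def shot(c,name=None,crop=None,scale=1):
    im=bot.read_camera(c)
    if name:
        o=im if crop is None else im[crop[1]:crop[3],crop[0]:crop[2]]
        o=cv2.resize(o,None,fx=scale,fy=scale,interpolation=cv2.INTER_CUBIC)
        cv2.imwrite(f'pics/{name}.png',o[:,:,::-1])
    return im
E
python3 - <<'E'
from h import *
shot('top','top1');shot('side','side1')
for c in('top','side'):print(bot.camera_info(c))
print(bot.get_obs())
E
```

```text
pics
{'vertical_fov': 47.31187196421625, 'cx': 270.3006983283874, 'cy': 210.56228439235878, 'position': array([ 0.46560591, -0.19848642,  1.1240978 ]), 'attitude': array([-0.69766991, -0.03926711,  0.03835161,  0.71431362])}
{'vertical_fov': 48.218062594537784, 'cx': 278.250846718603, 'cy': 214.8258451260443, 'position': array([ 0.37805336, -1.08236403,  0.62845289]), 'attitude': array([ 0.87182567,  0.47769119, -0.04276833, -0.09950881])}
{'t': 0.1, 'q': array([-1.42608869,  0.47771008,  0.02232575,  1.55633693, -0.01146699,
        1.10930095, -0.08312104]), 'joint_vel': array([ 0.0019898 , -0.00166877,  0.00170507, -0.00109148, -0.00069752,
       -0.00046249,  0.00079074]), 'joint_torque': array([ 3.86523083e-03, -5.97758353e+01,  1.61321584e+00, -2.81954241e+01,
        1.27581359e-02,  5.03261734e-03,  1.19579909e-05]), 'eef_pos': array([0.16871537, 0.65305963, 0.24743414]), 'tool_rot': array([-3.29529834e-05,  1.26053105e-01,  9.92023161e-01, -8.12958539e-04]), 'contact_force': array([-0.04288424,  0.0416397 , -0.27685432]), 'torque': array([ 0.02332918,  0.00185794, -0.00894447]), 'gripper_width': 0.9995891472762289}
```

View pics/top1.png

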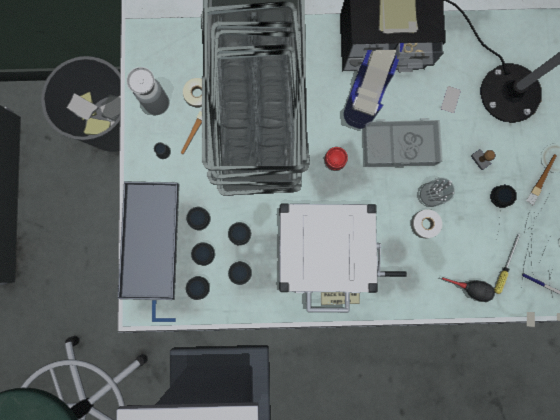

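View pics/side1.png

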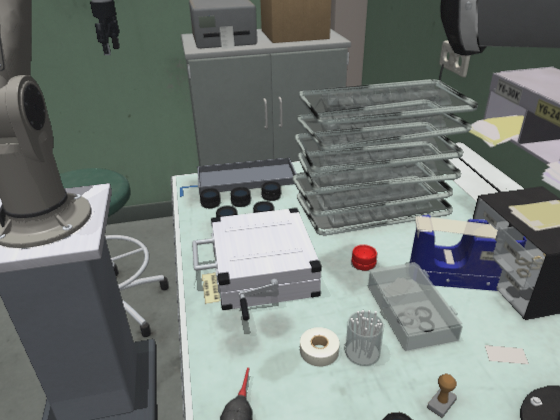

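The top view shows image up ≈ +x and left ≈ +y.
- **Barrels:** five black barrels at (199,218), (239,233), (203,254), (239,272) and (198,288).
- **Case:** at (328,248), with the pull at (328,304) and the knee pin at (397,273).
- **Tray:** at (149,240).
- **Look-alikes and bystanders:** red look-alike at (336,158), loupe at (163,150), brush at (191,135), and another dark disc at (502,196).

```bash
cat >> h.py <<'E'
def ray(c,px):
    i=bot.camera_info(c); f=210/np.tan(np.radians(i['vertical_fov']/2))
    d=np.array([(px[0]-i['cx'])/f,-(px[1]-i['cy'])/f,-1.0])
    return np.array(i['position']),rot(i['attitude']).apply(d)
def atz(c,px,z):
    p,d=ray(c,px); return p+d*(z-p[2])/d[2]
def proj(c,P):
    i=bot.camera_info(c); f=210/np.tan(np.radians(i['vertical_fov']/2))
    v=rot(i['attitude']).inv().apply(np.array(P)-i['position'])
    return np.array([i['cx']+f*v[0]/-v[2], i['cy']-f*v[1]/-v[2]])
def tri(a,b):
    p,d=ray('top',a);q,e=ray('side',b)
    s=np.linalg.lstsq(np.c_[d,-e],q-p,rcond=None)[0]
    A=p+s[0]*d;B=q+s[1]*e; return (A+B)/2,np.linalg.norm(A-B)
E
python3 - <<'E'
from h import *
np.set_printoptions(precision=4,suppress=True)
shot('top');shot('side')
zs={'lens_3_mid':.017,'rework_tray':.012,'loupe_mid':.018,'brush_mid':.004,'lid_pull':.061,'knee_pin':.044,'case':.03,'case_lid':.06}
for n,z in zs.items():
  for c in('top','side'):
    for d in bot.silhouettes(n,c)[:7]:
        m=d['region'];r=cv2.minAreaRect(np.argwhere(m)[:,::-1].astype(np.float32))
        print(n,c,round(d['score'],2),np.round(d['location'],1),'xyz',atz(c,d['location'],z),m.sum(),np.round(r[0],1),np.round(r[1],1),round(r[2],1), [atz('top',k,2*z)[:2].round(3).tolist() for k in cv2.boxPoints(r)] if c=='top' and n in('rework_tray',) else '')
E
```

```text
lens_3_mid top 0.79 [241.3 231.7] xyz [ 0.5401 -0.1303  0.017 ] 412 [239. 233.] [22. 22.] 90.0 
lens_3_mid top 0.78 [334.9 157.4] xyz [ 0.7098 -0.3533  0.017 ] 422 [336. 158.] [22. 22.] 90.0 
lens_3_mid side 0.67 [361.4 256.4] xyz [ 0.7054 -0.3503  0.017 ] 539 [364.  257.5] [25. 24.] 90.0 
lens_3_mid side 0.61 [262.9 206.3] xyz [ 0.5415 -0.1011  0.017 ] 191 [263.3 205.9] [10.2 21.3] 83.3 
rework_tray top 0.67 [149.2 241.2] xyz [0.5234 0.0839 0.012 ] 6616 [148.2 240.1] [ 57.  118.3] 2.1 [[0.395, 0.152], [0.667, 0.145], [0.659, 0.013], [0.388, 0.023]]
rework_tray side 0.68 [243.8 175.9] xyz [0.5214 0.0799 0.012 ] 2504 [245.8 174.6] [28.8 98.9] 83.7 
loupe_mid top 0.73 [161.7 148.5] xyz [0.7407 0.0539 0.018 ] 195 [162.5 150.5] [15. 15.] 90.0 
brush_mid top 0.74 [191.  131.8] xyz [ 0.7834 -0.0131  0.004 ] 225 [192.6 132.3] [ 6.7 42.9] 26.6 
lid_pull top 0.88 [327.1 250.5] xyz [ 0.4911 -0.3219  0.061 ] 8895 [328.  257.5] [107.  98.] 90.0 
lid_pull side 0.79 [259.8 251. ] xyz [ 0.4917 -0.3379  0.061 ] 7437 [255.4 249.2] [ 75.  125.4] 82.5 
knee_pin top 0.58 [382.7 270.4] xyz [ 0.4443 -0.4464  0.044 ] 280 [391. 260.] [32. 30.] 90.0 
knee_pin side 0.95 [252.1 293.9] xyz [ 0.4578 -0.44    0.044 ] 485 [259.9 301. ] [29.6 40.6] 77.7 
case top 0.62 [329.1 252.3] xyz [ 0.4876 -0.3299  0.03  ] 9333 [342.  257.5] [109. 128.] 90.0 
case side 0.93 [259.  261.1] xyz [ 0.4901 -0.3305  0.03  ] 9550 [255.2 259.8] [108.5 122.1] 71.6 
case_lid top 0.76 [330.2 249.2] xyz [ 0.4938 -0.329   0.06  ] 8753 [328.5 257.5] [107.  99.] 90.0 
case_lid top 0.51 [198.4 289.2] xyz [ 0.4131 -0.0367  0.06  ] 452 [197.8 288.3] [22.6 23.3] 45.0 
case_lid side 0.87 [259.7 247.1] xyz [ 0.4941 -0.3236  0.06  ] 7389 [255.3 249.1] [ 74.8 126.2] 82.4
```

```bash
python3 - <<'E'
import cv2
a=cv2.imread('pics/top1.png')
cv2.imwrite('pics/c1.png',cv2.resize(a[130:330,120:420],None,fx=2.6,fy=2.6,interpolation=cv2.INTER_CUBIC))
E
```

```text
(no output)
```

View pics/c1.png

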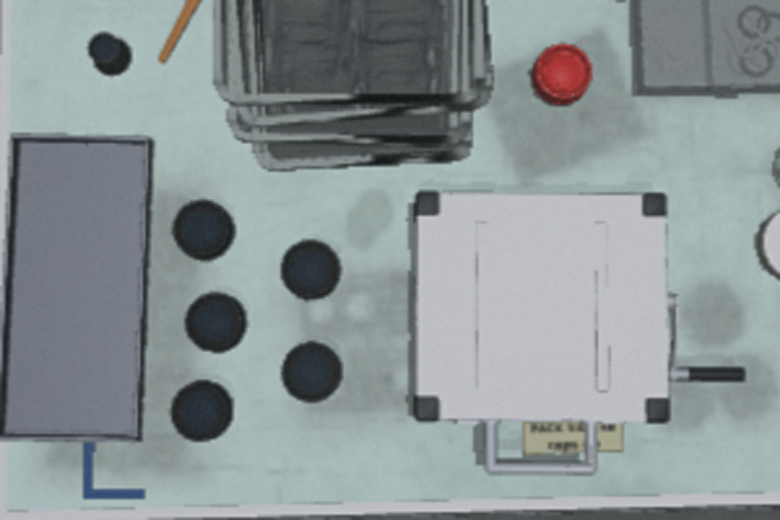

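The crop confirms five black barrels, the closed case, the pull bar at top-picture (328,309) and the black pin at (396,274). The red disc is the look-alike and stays put. Next I work out the case geometry and write a small planner.

```bash
cat >> h.py <<'E'
np.set_printoptions(precision=4,suppress=True)
def lenses(im=None,zone=(150,190,275,310)):
    im=shot('top') if im is None else im
    m=(im.max(2)<62).astype(np.uint8)
    m[:, :zone[0]]=0;m[:, zone[2]:]=0;m[:zone[1]]=0;m[zone[3]:]=0
    n,l,s,c=cv2.connectedComponentsWithStats(cv2.morphologyEx(m,cv2.MORPH_OPEN,np.ones((5,5))))
    return [(c[i].round(1),s[i][2:5],atz('top',c[i],.02)[:2]) for i in range(1,n) if s[i][4]>150]
def plan(wps):
    """wps: (x,y,z,jaw_deg[,open]); jaw_deg: direction of tool y in world, tool down. prints calls"""
    o=bot.get_obs();p=o['eef_pos'];r=rot(o['tool_rot'])
    for w in wps:
        j=np.radians(w[3]);y=np.array([np.cos(j),np.sin(j),0]);z=np.array([0,0,-1.])
        t=R.from_matrix(np.c_[np.cross(y,z),y,z])
        print('turn',np.degrees((r.inv()*t).as_rotvec()).round(1),'shift cm',(r.inv().apply(np.array(w[:3])-p)*100).round(1))
        p=np.array(w[:3]);r=t
E
python3 - <<'E'
from h import *
for l in lenses(): print(*l)
C=[(279.2,203.8),(376.5,203.8),(377.3,291.5),(279.2,291.5)]
P=np.array([atz('top',c,.077)[:2] for c in C]);print(P,P.mean(0))
for k in range(4):
    d=P[(k+1)%4]-P[k];print(np.linalg.norm(d),np.degrees(np.arctan2(d[1],d[0])))
print('pull',atz('top',(328.1,309.2),.061)[:2],'pullends',atz('top',(309.0,310),.061)[:2],atz('top',(348.5,310),.061)[:2],'pin',atz('top',(396.5,273.8),.044),atz('top',(406.5,273.8),.044))
print('pin ang',atz('top',(385.8,273.8),.044)-atz('top',(406.5,273.8),.044))
print(bot.get_obs()['q'])
E
```

```text
[197.6 218.2] [ 22  22 387] [ 0.5736 -0.03  ]
[238.9 233.4] [ 21  22 357] [ 0.536 -0.125]
[202.6 253.5] [ 22  22 388] [ 0.4918 -0.0407]
[239.4 272.8] [ 22  21 361] [ 0.446  -0.1245]
[197.2 287.7] [ 23  22 401] [ 0.4147 -0.0279]
[[ 0.5956 -0.2184]
 [ 0.5905 -0.4324]
 [ 0.4001 -0.425 ]
 [ 0.405  -0.2136]] [ 0.4978 -0.3223]
0.214011681266255 -91.36098709643707
0.1905500433819582 177.7858405740131
0.21150079537212654 88.66597320636676
0.19062871855822694 -1.4590915149300014
pull [ 0.3635 -0.3194] pullends [ 0.3627 -0.2777] [ 0.3607 -0.3638] pin [ 0.436  -0.4768  0.044 ] [ 0.4355 -0.4991  0.044 ]
pin ang [0.0011 0.0462 0.    ]
[-1.4261  0.477   0.0224  1.5554 -0.0115  1.1093 -0.0831]
```

```bash
python3 - <<'E'
from h import *
plan([(.36,.45,.25,50),(.5,.2,.25,20)])
E
```

```text
turn [-0.  -0.  25.5] shift cm [-23.6 -14.9  -0.2]
turn [ 0.  0. 30.] shift cm [-26.8 -10.2   0. ]
```

carry_out(moves=[[[0, 0, 6], [-4.8, -3, 0], 8.5], [[0, 0, 11], [-9.6, -6, 0], 8.5], [[0, 0, 16], [-14.4, -9, 0], 8.5], [[0, 0, 21], [-19, -12, 0], 8.5], [[0, 0, 25.5], [-23.6, -14.9, 0], 8.5]], newtons=40)

```text
t: 1.68
eef_pos: [0.3612, 0.4489, 0.2486]
tool_rot: [0.0, 0.343, 0.939, 0.0]
contact_force: [1.9, 0.3, -1.0]
gripper_width: 0.995
```

carry_out(moves=[[[0, 0, 6], [-5.4, -2, 0], 8.5], [[0, 0, 12], [-10.8, -4, 0], 8.5], [[0, 0, 18], [-16.2, -6, 0], 8.5], [[0, 0, 24], [-21.5, -8, 0], 8.5], [[0, 0, 30], [-26.8, -10.2, 0], 8.5]])

```text
t: 2.3
eef_pos: [0.5007, 0.1985, 0.2487]
tool_rot: [0.0, 0.575, 0.818, 0.001]
contact_force: [-0.1, -0.0, -0.8]
gripper_width: 0.996
```

```bash
python3 - <<'E'
from h import *
print(bot.get_obs())
plan([(.5,-.08,.25,0),(.395,-.27,.22,-1.5),(.3625,-.3185,.13,-1.5),(.3625,-.3185,.064,-1.5)])
E
```

```text
{'t': 2.3, 'q': array([-0.8336,  0.2604,  0.4092,  1.9047, -0.1225,  0.9994, -0.0242]), 'joint_vel': array([ 0.5616,  0.0672,  0.3723, -0.0342, -0.1321,  0.0136,  0.1535]), 'joint_torque': array([ -3.4893, -41.7902,   2.8631, -25.2184,   0.21  ,   0.1818,
        -0.2236]), 'eef_pos': array([0.5007, 0.1985, 0.2487]), 'tool_rot': array([0.0001, 0.5748, 0.8183, 0.0005]), 'contact_force': array([-0.077 , -0.01  , -0.7797]), 'torque': array([ 0.0118, -0.0587, -0.0124]), 'gripper_width': 0.9958992502340741}
turn [ 0.1 -0.  19.8] shift cm [-26.2  -9.5  -0.2]
turn [0.  0.  1.5] shift cm [-19.  -10.5   3. ]
turn [0. 0. 0.] shift cm [-4.9 -3.1  9. ]
turn [0. 0. 0.] shift cm [0.  0.  6.6]
```

carry_out(moves=[[[0, 0, 4], [-5.3, -1.9, 0], 5], [[0, 0, 8], [-10.6, -3.8, 0], 3], [[0, 0, 12], [-15.8, -5.7, 0], 3], [[0, 0, 16], [-21, -7.6, 0], 3], [[0, 0, 19.8], [-26.2, -9.5, 0], 3]])

```text
t: 2.92
eef_pos: [0.5002, -0.0804, 0.2487]
tool_rot: [0.0, 0.706, 0.708, 0.001]
contact_force: [1.1, 0.4, 0.6]
gripper_width: 0.353
```

carry_out(moves=[[[0, 0, 0.5], [-5, -2.6, 0.8], 3], [[0, 0, 1], [-10, -5.2, 1.5], 3], [[0, 0, 1.5], [-14.5, -7.9, 2.2], 3], [[0, 0, 1.5], [-19, -10.5, 3], 3], [[0, 0, 1.5], [-19, -10.5, 3], 3]])

```text
t: 3.55
eef_pos: [0.3932, -0.2725, 0.2183]
tool_rot: [0.0, 0.718, 0.696, -0.0]
contact_force: [-0.2, 1.0, 0.1]
gripper_width: 0.356
```

```bash
python3 - <<'E'
from h import *
o=bot.get_obs();print(o['q'],o['gripper_width'],o['contact_force'])
im=shot('side','s2')
plan([(.3625,-.3185,.13,-1.5),(.3625,-.3185,.064,-1.5)])
E
```

```text
[-0.1565  0.2206  0.734   2.0807 -0.1864  0.9045  0.6512] 0.35635134558894654 [-0.2302  0.9736  0.0998]
turn [ 0. -0. -0.] shift cm [-4.9 -3.1  8.8]
turn [0. 0. 0.] shift cm [0.  0.  6.6]
```

View pics/s2.png

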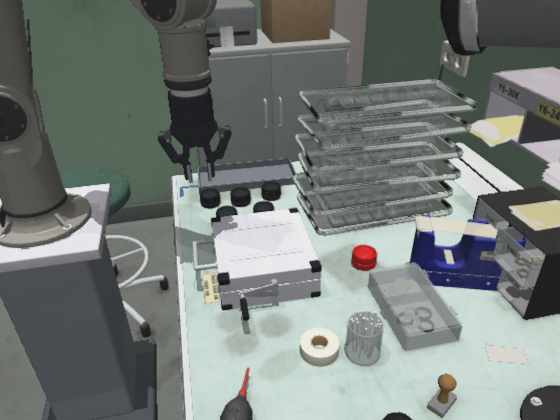

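The side view shows the gripper clear above the front of the case. Descending on the pull.

carry_out(moves=[[[0, 0, 0], [-2.5, -1.6, 4.4], 3], [[0, 0, 0], [-4.9, -3.1, 8.8], 3], [[0, 0, 0], [-4.9, -3.1, 12], 3], [[0, 0, 0], [-4.9, -3.1, 15.5], 3], [[0, 0, 0], [-4.9, -3.1, 15.5], 3]])

```text
t: 4.22
eef_pos: [0.3637, -0.3155, 0.0617]
tool_rot: [-0.002, 0.714, 0.7, -0.0]
contact_force: [0.1, 0.2, 0.5]
gripper_width: 0.351
```

carry_out(moves=[[[0, 0, 0], [0, 0, 0], 0.5], [[0, 0, 0], [0, 0, 0], 0.5], [[0, 0, 0], [0, 0, 0], 0.5], [[0, 0, 0], [0, 0, 0], 0.5]])

```text
t: 4.72
eef_pos: [0.364, -0.3174, 0.0643]
tool_rot: [0.0, 0.715, 0.699, 0.001]
contact_force: [-4.3, 2.4, 8.6]
gripper_width: 0.096
```

```bash
python3 - <<'E'
from h import *
o=bot.get_obs();print(o['eef_pos'],o['gripper_width'],o['contact_force'],o['torque'])
p=o['eef_pos'];r=rot(o['tool_rot'])
ang=np.radians(-1.5);H=np.array([.498,-.322,.045])+np.array([.095*np.cos(ang),.095*np.sin(ang),0])
cx=np.array([np.cos(ang),np.sin(ang),0]);v=p-H
print('rad',np.hypot(v@cx,v[2]), 'lateral',v@np.array([-cx[1],cx[0],0]))
a0=np.arctan2(.016,.2304)
p0=H-cx*.2304+np.array([0,0,.016])
for f in np.arange(.1,1.32,.1).tolist()+[1.29]:
    q=-cx*.231*np.cos(a0+f)+np.array([0,0,.231*np.sin(a0+f)])+H
    print(round(f,2),(r.inv().apply(q-p0)*100).round(1),q)
E
```

```text
[ 0.364  -0.3174  0.0643] 0.0956768017704792 [-4.3388  2.3612  8.5785] [ 0.453   0.7642 -0.0111]
rad 0.2298511973946815 lateral 0.0011241168091302703
0.1 [ 0.   0.3 -2.3] [ 0.3653 -0.3185  0.0839]
0.2 [-0.   0.8 -4.5] [ 0.3704 -0.3187  0.1065]
0.3 [-0.   1.5 -6.7] [ 0.3776 -0.3188  0.1284]
0.4 [-0.   2.4 -8.8] [ 0.387  -0.3191  0.1495]
0.5 [ -0.    3.6 -10.8] [ 0.3985 -0.3194  0.1695]
0.6 [ -0.    4.9 -12.7] [ 0.4119 -0.3197  0.1883]
0.7 [ -0.    6.5 -14.5] [ 0.4271 -0.3201  0.2057]
0.8 [ -0.    8.1 -16. ] [ 0.4439 -0.3206  0.2215]
0.9 [ -0.   10.  -17.4] [ 0.4623 -0.3211  0.2355]
1.0 [ -0.   12.  -18.6] [ 0.482  -0.3216  0.2476]
1.1 [ -0.   14.  -19.6] [ 0.5027 -0.3221  0.2576]
1.2 [ -0.1  16.2 -20.4] [ 0.5244 -0.3227  0.2656]
1.3 [ -0.1  18.4 -21. ] [ 0.5468 -0.3233  0.2713]
1.29 [ -0.1  18.2 -21. ] [ 0.5445 -0.3232  0.2709]
```

carry_out(moves=[[[0, 0, 0], [0, 0.15, -1.4], 0.5], [[0, 0, 0], [0, 0.4, -2.7], 0.5], [[0, 0, 0], [0, 0.7, -4.1], 0.5], [[0, 0, 0], [0, 1.1, -5.4], 0.5], [[0, 0, 0], [0, 1.5, -6.7], 0.5]])

```text
t: 5.35
eef_pos: [0.3784, -0.3178, 0.1312]
tool_rot: [-0.0, 0.715, 0.699, -0.0]
contact_force: [-2.8, -0.7, -4.1]
gripper_width: 0.093
```

carry_out(moves=[[[0, 0, 0], [0, 0.5, -1.3], 0.5], [[0, 0, 0], [0, 1.1, -2.5], 0.5], [[0, 0, 0], [0, 1.8, -3.7], 0.5], [[0, 0, 0], [0, 2.6, -4.9], 0.5], [[0, 0, 0], [0, 3.4, -6.0], 0.5]])

```text
t: 5.98
eef_pos: [0.4111, -0.3187, 0.1911]
tool_rot: [-0.002, 0.715, 0.699, -0.001]
contact_force: [-8.7, -1.3, 1.7]
gripper_width: 0.099
```

carry_out(moves=[[[0, 0, 0], [0, 0.95, -1.1], 0.5], [[0, 0, 0], [0, 1.9, -2.1], 0.5], [[0, 0, 0], [0, 2.9, -3.0], 0.5], [[0, 0, 0], [0, 4.0, -3.9], 0.5], [[0, 0, 0], [0, 5.1, -4.7], 0.5]])

```text
t: 6.6
eef_pos: [0.4607, -0.3204, 0.2394]
tool_rot: [-0.003, 0.716, 0.698, -0.001]
contact_force: [-17.4, 3.6, 20.0]
gripper_width: 0.095
```

carry_out(moves=[[[0, 0, 0], [0, 1.2, -0.75], 0.5], [[0, 0, 0], [0, 2.4, -1.4], 0.5], [[0, 0, 0], [0, 3.6, -2.0], 0.5], [[0, 0, 0], [0, 4.9, -2.55], 0.5], [[0, 0, 0], [0, 6.2, -3.0], 0.5]])

```text
t: 7.22
eef_pos: [0.5269, -0.3223, 0.2709]
tool_rot: [0.002, 0.715, 0.699, 0.001]
contact_force: [-6.1, -0.8, 9.9]
gripper_width: 0.091
```

carry_out(moves=[[[0, 0, 0], [0, 0.6, -0.2], 0.5], [[0, 0, 0], [0, 1.2, -0.3], 0.5], [[0, 0, 0], [0, 1.6, -0.45], 0.5], [[0, 0, 0], [0, 1.9, -0.5], 0.5], [[0, 0, 0], [0, 1.9, -0.5], 0.5]])

```text
t: 7.85
eef_pos: [0.5441, -0.3228, 0.275]
tool_rot: [0.0, 0.715, 0.699, -0.0]
contact_force: [-8.0, 0.5, 10.2]
gripper_width: 0.097
```

```bash
python3 - <<'E'
from h import *
shot('side','s3',(150,90,400,350),2.3)
E
```

```text
(no output)
```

View pics/s3.png

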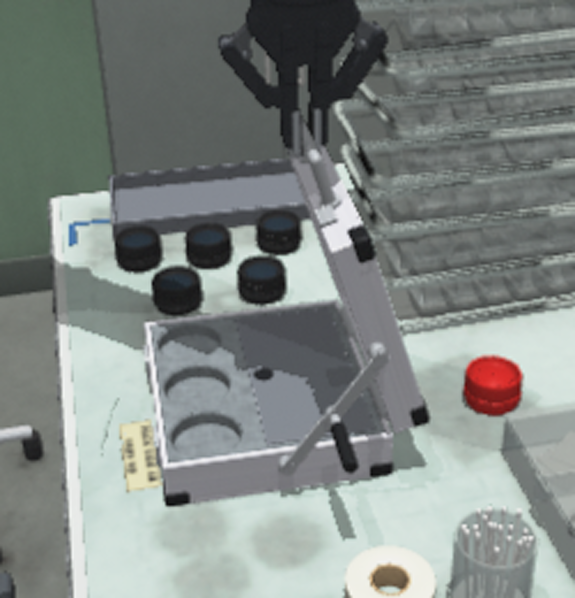

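carry_out(moves=[[[0, 0, 0], [0, 0.3, 0], 0.5], [[0, 0, 0], [0, 0.5, 0.1], 0.5], [[0, 0, 0], [0, 0.5, 0.1], 0.5], [[0, 0, 0], [0, 0.5, 0.1], 0.5], [[0, 0, 0], [0, 0.5, 0.1], 0.5]])

```text
t: 8.52
eef_pos: [0.546, -0.323, 0.2747]
tool_rot: [-0.002, 0.716, 0.698, -0.001]
contact_force: [-20.2, 4.6, 21.7]
gripper_width: 0.099
```

carry_out(moves=[[[0, 0, 0], [0, 0, 0], 2.5], [[0, 0, 0], [0, 0, 0], 3], [[0, 0, 0], [0, 0, 0], 3], [[0, 0, 0], [0, -0.4, -1.5], 3], [[0, 0, 0], [0, -0.6, -5], 3]])

```text
t: 9.15
eef_pos: [0.5434, -0.3208, 0.3213]
tool_rot: [-0.001, 0.715, 0.699, -0.001]
contact_force: [0.6, -0.5, -0.7]
gripper_width: 0.352
```

carry_out(moves=[[[0, 0, 0], [3, -3, -1], 5], [[0, 0, 0], [7, -6, -1], 7], [[0, 0, 0], [12, -6, 0], 7], [[0, 0, 0], [16, -6, 3], 7], [[0, 0, 0], [20, -4, 6], 7]])

```text
t: 9.78
eef_pos: [0.5084, -0.1195, 0.2623]
tool_rot: [0.001, 0.715, 0.699, 0.002]
contact_force: [0.9, -0.3, 0.3]
gripper_width: 0.821
```

```bash
python3 - <<'E'
from h import *
shot('side','s4',(150,90,400,350),2.3)
o=bot.get_obs();print(o['eef_pos'],o['q'],o['contact_force'])
for l in lenses(): print(*l)
E
```

```text
[ 0.5099 -0.1121  0.258 ] [-0.4668  0.2466  0.6754  1.9398 -0.1839  1.0179  0.2772] [ 2.6205  5.341  -2.5946]
[239.2 236.6] [ 21  33 370] [ 0.5288 -0.1256]
[239.3 272.8] [ 22  21 380] [ 0.446  -0.1244]
```

View pics/s4.png

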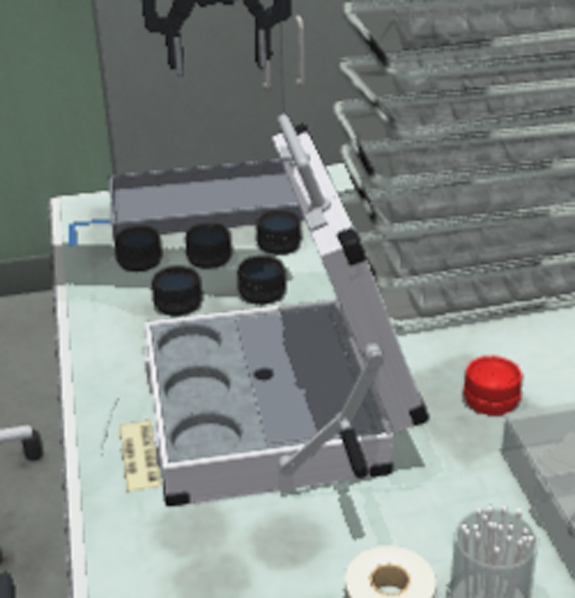

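The lid rests propped and the stay is past straight, so it is locked. Now the first barrel, at (0.446, −0.1245).

carry_out(moves=[[[0, 0, 0], [-0.7, -3.2, 4.5], 7], [[0, 0, 0], [-1.4, -6.4, 9], 7], [[0, 0, 0], [-1.4, -6.4, 13.8], 7], [[0, 0, 0], [-1.4, -6.4, 13.8], 7], [[0, 0, 0], [-1.4, -6.4, 13.8], 7]])

```text
t: 10.5
eef_pos: [0.4457, -0.1339, 0.1251]
tool_rot: [0.001, 0.715, 0.699, 0.001]
contact_force: [0.7, -0.4, 1.1]
gripper_width: 0.825
```

```bash
cat >> h.py <<'E'
def feel(n=5):
    F=[]
    for _ in range(n): bot.read_camera('side');F.append(bot.get_obs()['contact_force'])
    o=bot.get_obs();print('F',np.mean(F,0),np.std(F,0),'pos',o['eef_pos'],'w',o['gripper_width'],'t',o['t']); return np.mean(F,0)
E
python3 - <<'E'
from h import *
feel()
plan([(.446,-.1245,.036,-1.5)])
for l in lenses(): print(*l)
E
```

```text
F [0.3726 0.0501 0.235 ] [0.2488 0.6777 0.214 ] pos [ 0.4452 -0.1332  0.1246] w 0.8186951390080268 t 10.75
turn [ 0.2 -0.   0.2] shift cm [0.9 0.  8.9]
[197.6 218. ] [ 22  21 342] [ 0.574  -0.0298]
[239.2 232.2] [ 21  19 322] [ 0.5388 -0.1255]
```

carry_out(moves=[[[0, 0, 0], [0.9, 0, 4], 7], [[0, 0, 0], [0.9, 0, 8.8], 7], [[0, 0, 0], [0.9, 0, 8.8], 7], [[0, 0, 0], [0.9, 0, 8.8], 4.5], [[0, 0, 0], [0.9, 0, 8.8], 4.5]])

```text
t: 11.42
eef_pos: [0.4455, -0.1247, 0.0372]
tool_rot: [0.001, 0.715, 0.699, 0.001]
contact_force: [0.6, -1.3, 2.3]
gripper_width: 0.591
```

carry_out(moves=[[[0, 0, 0], [0, 0, 0], 4.5], [[0, 0, 0], [0, 0, 0], 4.5], [[0, 0, 0], [0, 0, -4], 4.5], [[0, 0, 0], [0, 0, -6], 4.5], [[0, 0, 0], [0, 0, -6], 4.5]])

```text
t: 12.05
eef_pos: [0.4457, -0.1242, 0.0971]
tool_rot: [0.002, 0.715, 0.699, 0.002]
contact_force: [-0.6, -0.5, -2.2]
gripper_width: 0.597
```

```bash
python3 - <<'E'
from h import *
feel(6)
E
```

```text
F [ 0.1294  0.2537 -1.1026] [0.6587 0.4613 0.3516] pos [ 0.4437 -0.1242  0.0946] w 0.5954032152270317 t 12.35
```

```bash
python3 - <<'E'
from h import *
feel(10)
plan([(.43,.02,.1,-1.5),(.43,.084,.1,-1.5)])
E
```

```text
F [ 0.0664  0.1404 -0.6821] [0.4492 0.5454 0.4975] pos [ 0.4442 -0.1243  0.0952] w 0.5919448321936174 t 12.85
turn [-0.   0.   0.2] shift cm [14.4 -1.7 -0.5]
turn [0. 0. 0.] shift cm [ 6.4 -0.2  0. ]
```

Roughly 110 g, so it is light and goes to the tray.

carry_out(moves=[[[0, 0, 0], [4.5, 0, 0], 4.5], [[0, 0, 0], [9, 0, 0], 4.5], [[0, 0, 0], [13.5, 0, 0], 4.5], [[0, 0, 0], [18, 0, 0], 4.5], [[0, 0, 0], [20.8, 0, 0], 4.5]])

```text
t: 13.48
eef_pos: [0.4489, 0.0862, 0.0953]
tool_rot: [-0.0, 0.714, 0.7, 0.0]
contact_force: [-0.3, -0.7, -1.0]
gripper_width: 0.591
```

carry_out(moves=[[[0, 0, 0], [0, 0, 0], 4.5], [[0, 0, 0], [0, 0, 3], 4.5], [[0, 0, 0], [0, 0, 5], 4.5], [[0, 0, 0], [0, 0, 5.3], 4.5], [[0, 0, 0], [0, 0, 5.3], 4.5]])

```text
t: 14.1
eef_pos: [0.4491, 0.0829, 0.0426]
tool_rot: [0.0, 0.715, 0.699, -0.0]
contact_force: [0.2, -0.2, -1.1]
gripper_width: 0.59
```

carry_out(moves=[[[0, 0, 0], [0, 0, 0], 5.9], [[0, 0, 0], [0, 0, 0], 5.9], [[0, 0, 0], [0, 0, -2], 5.9], [[0, 0, 0], [0, 0, -6], 7], [[0, 0, 0], [0, 0, -10], 7]])

```text
t: 14.72
eef_pos: [0.4488, 0.0836, 0.1436]
tool_rot: [0.0, 0.715, 0.699, -0.0]
contact_force: [0.5, 0.6, 0.2]
gripper_width: 0.822
```

```bash
python3 - <<'E'
from h import *
print(bot.get_obs()['eef_pos'])
shot('side','s5',(150,90,400,350),2.3)
plan([(.446,-.0279,.14,-1.5)])
for l in lenses(): print(*l)
E
```

```text
[0.4488 0.0836 0.1436]
turn [ 0.3 -0.2  0.1] shift cm [-11.2  -0.3   0.7]
[197.6 217.5] [ 22  20 299] [ 0.5752 -0.03  ]
[199.7 251.1] [ 20  19 204] [ 0.4975 -0.0342]
[154.  273.9] [ 10  21 182] [0.448  0.0706]
[197.  287.7] [ 23  22 354] [ 0.4147 -0.0274]
```

View pics/s5.png

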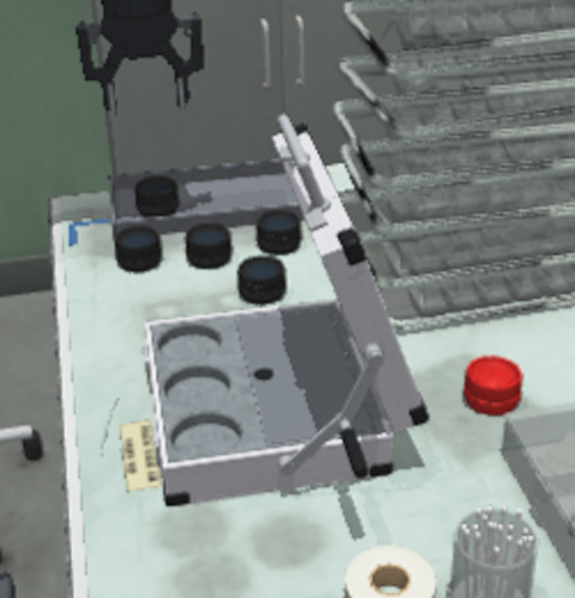

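carry_out(moves=[[[0, 0, 0], [-4.5, 2.0, 0], 7], [[0, 0, 0], [-9, 4.1, 0], 7], [[0, 0, 0], [-13.5, 6.1, 0], 7], [[0, 0, 0], [-18, 8.2, 0], 7], [[0, 0, 0], [-20.6, 9.3, 0], 7]])

```text
t: 15.45
eef_pos: [0.5377, -0.127, 0.1422]
tool_rot: [0.0, 0.716, 0.698, -0.0]
contact_force: [0.2, 0.7, -0.3]
gripper_width: 0.818
```

carry_out(moves=[[[0, 0, 0], [0, 0, 0], 7], [[0, 0, 0], [0, 0, 2.5], 7]])

```text
t: 15.7
eef_pos: [0.5382, -0.1238, 0.1179]
tool_rot: [0.001, 0.715, 0.699, 0.001]
contact_force: [-0.7, 0.4, -0.2]
gripper_width: 0.819
```

```bash
python3 - <<'E'
from h import *
feel(8)
im=bot.read_camera('side')
m=(im.max(2)<62).astype(np.uint8)
n,l,s,c=cv2.connectedComponentsWithStats(cv2.morphologyEx(m,cv2.MORPH_OPEN,np.ones((3,3))))
for i in range(1,n):
    if s[i][4]>60 and 190<c[i][0]<290 and 160<c[i][1]<240: print(c[i],s[i][2:],atz('side',c[i],.022)[:2])
plan([(.536,-.125,.037,-1.5)])
E
```

```text
F [-0.1907  0.3957 -0.2725] [0.6861 0.7754 0.7476] pos [ 0.5377 -0.124   0.118 ] w 0.8211853996256838 t 16.1
[217.6908 175.5181] [ 18  17 249] [0.4491 0.0815]
[270.6037 190.7296] [ 18  19 270] [ 0.5742 -0.0381]
[240.05   196.1941] [ 20  20 340] [ 0.4927 -0.0462]
[209.5128 197.3504] [ 20  20 351] [ 0.4159 -0.0325]
[263.4167 211.275 ] [ 20  20 360] [ 0.5371 -0.132 ]
turn [ 0.1 -0.   0.2] shift cm [-0.1 -0.2  8.1]
```

carry_out(moves=[[[0, 0, 0], [-0.1, -0.1, 4], 7], [[0, 0, 0], [-0.1, -0.1, 8], 7], [[0, 0, 0], [-0.1, -0.1, 8], 7], [[0, 0, 0], [-0.1, -0.1, 8], 4.5], [[0, 0, 0], [-0.1, -0.1, 8], 4.5]])

```text
t: 16.77
eef_pos: [0.5373, -0.1257, 0.0392]
tool_rot: [0.001, 0.715, 0.699, 0.001]
contact_force: [-1.0, -0.3, 3.5]
gripper_width: 0.592
```

carry_out(moves=[[[0, 0, 0], [0, 0, 0], 4.5], [[0, 0, 0], [0, 0, 0], 4.5], [[0, 0, 0], [0, 0, -4], 4.5], [[0, 0, 0], [0, 0, -6], 4.5], [[0, 0, 0], [0, 0, -6], 4.5]])

```text
t: 17.4
eef_pos: [0.5376, -0.1253, 0.0989]
tool_rot: [0.001, 0.715, 0.699, 0.001]
contact_force: [-0.4, 0.2, -1.5]
gripper_width: 0.592
```

```bash
python3 - <<'E'
from h import *
feel(3);feel(10)
E
```

```text
F [-0.3239 -0.0237 -1.5607] [0.2379 0.3526 0.3077] pos [ 0.5356 -0.1248  0.0964] w 0.585076576622238 t 17.55
F [-0.201   0.0398 -1.3724] [0.5006 0.4277 0.542 ] pos [ 0.5362 -0.1253  0.0971] w 0.5908852643146341 t 18.05
```

```bash
python3 - <<'E'
from h import *
feel(10)
plan([(.525,.084,.1,-1.5)])
E
```

```text
F [ 0.0065  0.0649 -1.5517] [0.5578 0.4786 0.5996] pos [ 0.5362 -0.1253  0.0973] w 0.5900511222669151 t 18.55
turn [ 0.  -0.   0.2] shift cm [20.9 -1.6 -0.3]
```

About 145 g, so also light and into the tray.

carry_out(moves=[[[0, 0, 0], [4.5, -0.4, 0], 4.5], [[0, 0, 0], [9, -0.8, 0], 4.5], [[0, 0, 0], [13.5, -1.1, 0], 4.5], [[0, 0, 0], [18, -1.4, 0], 4.5], [[0, 0, 0], [20.9, -1.5, 0], 4.5]])

```text
t: 19.18
eef_pos: [0.5256, 0.0867, 0.0972]
tool_rot: [-0.0, 0.714, 0.7, 0.0]
contact_force: [0.3, 0.3, -1.7]
gripper_width: 0.59
```

carry_out(moves=[[[0, 0, 0], [0, 0, 0], 4.5], [[0, 0, 0], [0, 0, 3], 4.5], [[0, 0, 0], [0, 0, 5], 4.5], [[0, 0, 0], [0, 0, 5.3], 4.5], [[0, 0, 0], [0, 0, 5.3], 4.5]])

```text
t: 19.8
eef_pos: [0.5262, 0.0832, 0.0447]
tool_rot: [0.0, 0.715, 0.699, 0.0]
contact_force: [-0.6, 0.1, -1.4]
gripper_width: 0.589
```

carry_out(moves=[[[0, 0, 0], [0, 0, 0], 5.9], [[0, 0, 0], [0, 0, 0], 5.9], [[0, 0, 0], [0, 0, -2], 5.9], [[0, 0, 0], [0, 0, -6], 6.5], [[0, 0, 0], [0, 0, -10], 6.5]])

```text
t: 20.42
eef_pos: [0.5259, 0.0839, 0.1457]
tool_rot: [0.0, 0.715, 0.699, 0.0]
contact_force: [1.4, 0.1, 1.0]
gripper_width: 0.76
```

```bash
cat >> h.py <<'E'
def sblobs():
    im=bot.read_camera('side')
    m=(im.max(2)<62).astype(np.uint8)
    n,l,s,c=cv2.connectedComponentsWithStats(cv2.morphologyEx(m,cv2.MORPH_OPEN,np.ones((3,3))))
    for i in range(1,n):
        if s[i][4]>60 and 190<c[i][0]<340 and 160<c[i][1]<310: print('side',c[i],s[i][2:],atz('side',c[i],.022)[:2]+[0,.006])
E
python3 - <<'E'
from h import *
sblobs()
for l in lenses(): print(*l)
plan([(.49,-.041,.11,-1.5),(.575,-.03,.11,-1.5),(.413,-.028,.11,-1.5)])
E
```

```text
side [245.3013 171.5397] [ 19  18 302] [0.5271 0.0918]
side [217.8041 174.8076] [ 19  18 291] [0.4499 0.0917]
side [270.6125 190.7085] [ 18  19 271] [ 0.5742 -0.032 ]
side [240.007 196.784] [ 19  20 287] [ 0.4921 -0.0431]
side [209.57   197.9367] [ 20  20 300] [ 0.4157 -0.0295]
side [302.5421 197.0093] [ 10  15 107] [ 0.6464 -0.0838]
side [303.7778 287.0317] [ 11  21 126] [ 0.5611 -0.4142]
[197.7 218.8] [ 22  21 261] [ 0.5722 -0.0301]
[154.  240.2] [ 10  21 181] [0.5251 0.0709]
[201.1 255.1] [ 22  21 257] [ 0.4884 -0.0372]
[154.1 274.2] [ 10  20 177] [0.4474 0.0705]
[197.1 287.5] [ 23  22 315] [ 0.4151 -0.0276]
turn [ 0.4 -0.2  0.2] shift cm [-12.6  -3.6   3.8]
turn [0. 0. 0.] shift cm [1.3 8.5 0. ]
turn [0. 0. 0.] shift cm [ -0.2 -16.2   0. ]
```

carry_out(moves=[[[0, 0, 0], [-4, 1.8, 0], 7], [[0, 0, 0], [-8, 3.6, 0], 7], [[0, 0, 0], [-11.3, 5.2, 0], 7], [[0, 0, 0], [-11.3, 5.2, 3], 7], [[0, 0, 0], [-11.3, 5.2, 3], 7]])

```text
t: 21.15
eef_pos: [0.5736, -0.0302, 0.1123]
tool_rot: [-0.002, 0.715, 0.699, -0.002]
contact_force: [-0.5, 0.0, 0.4]
gripper_width: 0.823
```

carry_out(moves=[[[0, 0, 0], [0, 0, 4], 7], [[0, 0, 0], [0, 0, 7.6], 7], [[0, 0, 0], [0, 0, 7.6], 7], [[0, 0, 0], [0, 0, 7.6], 4.5], [[0, 0, 0], [0, 0, 7.6], 4.5]])

```text
t: 21.78
eef_pos: [0.5766, -0.03, 0.0403]
tool_rot: [0.001, 0.715, 0.699, 0.001]
contact_force: [-1.6, 0.2, 4.0]
gripper_width: 0.593
```

carry_out(moves=[[[0, 0, 0], [0, 0, 0], 4.5], [[0, 0, 0], [0, 0, 0], 4.5], [[0, 0, 0], [0, 0, -4], 4.5], [[0, 0, 0], [0, 0, -6], 4.5], [[0, 0, 0], [0, 0, -6], 4.5]])

```text
t: 22.4
eef_pos: [0.5767, -0.03, 0.1]
tool_rot: [0.001, 0.715, 0.699, 0.002]
contact_force: [-0.9, 0.6, -1.8]
gripper_width: 0.585
```

```bash
python3 - <<'E'
from h import *
feel(10)
plan([(.442,-.3205,.15,-1.5),(.4438,-.2525,.15,-1.5),(.4402,-.3885,.15,-1.5)])
E
```

```text
F [-0.2913 -0.0882 -1.1474] [0.6217 0.5287 0.6994] pos [ 0.5752 -0.0302  0.0979] w 0.5905818610889895 t 22.9
turn [-0.   0.   0.2] shift cm [-29.3 -12.7  -5.2]
turn [0. 0. 0.] shift cm [6.8 0.  0. ]
turn [0. 0. 0.] shift cm [-13.6  -0.    0. ]
```

About 115 g, light again. Third tray spot.

carry_out(moves=[[[0, 0, 0], [4.5, 0.9, 0], 4.5], [[0, 0, 0], [9, 1.8, 0], 4.5], [[0, 0, 0], [11.5, 2.3, 0], 4.5], [[0, 0, 0], [11.5, 2.3, 0], 4.5], [[0, 0, 0], [11.5, 2.3, 3], 4.5]])

```text
t: 23.52
eef_pos: [0.6027, 0.0833, 0.0698]
tool_rot: [0.002, 0.715, 0.699, 0.002]
contact_force: [-0.9, -0.7, -0.8]
gripper_width: 0.586
```

carry_out(moves=[[[0, 0, 0], [0, 0, 2.1], 4.5], [[0, 0, 0], [0, 0, 2.2], 4.5], [[0, 0, 0], [0, 0, 2.2], 4.5], [[0, 0, 0], [0, 0, 2.2], 5.8], [[0, 0, 0], [0, 0, 2.2], 5.8]])

```text
t: 24.15
eef_pos: [0.6014, 0.0844, 0.047]
tool_rot: [0.0, 0.715, 0.699, 0.001]
contact_force: [0.5, 0.5, -0.4]
gripper_width: 0.682
```

carry_out(moves=[[[0, 0, 0], [0, 0, -2], 5.8], [[0, 0, 0], [0, 0, -6], 6.5], [[0, 0, 0], [-3, -2, -9.5], 7], [[0, 0, 0], [-6, -5, -9.5], 7], [[0, 0, 0], [-9, -8, -9.5], 7]])

```text
t: 24.78
eef_pos: [0.5188, -0.0048, 0.1431]
tool_rot: [0.001, 0.715, 0.699, 0.001]
contact_force: [-0.4, -0.4, 0.1]
gripper_width: 0.821
```

```bash
python3 - <<'E'
from h import *
sblobs()
for l in lenses(): print(*l)
print(bot.get_obs()['eef_pos'])
plan([(.49,-.041,.11,-1.5)])
E
```

```text
side [269.2254 170.3584] [ 15  17 173] [0.5936 0.0818]
side [245.2786 172.1071] [ 18  19 280] [0.5265 0.0884]
side [217.5168 175.0705] [ 18  19 298] [0.449  0.0903]
side [240.1629 196.4723] [ 20  20 307] [ 0.4927 -0.0416]
side [209.6818 197.789 ] [ 20  20 308] [ 0.4161 -0.0288]
side [302.5421 197.0093] [ 10  15 107] [ 0.6464 -0.0838]
side [303.7778 287.0317] [ 11  21 126] [ 0.5611 -0.4142]
[172.7 244.9] [  29   64 1107] [0.5132 0.0277]
[201.9 253.8] [ 23  21 367] [ 0.4913 -0.0393]
[155.  273.2] [ 15  25 238] [0.4496 0.0683]
[197.  287.6] [ 23  22 373] [ 0.4147 -0.0274]
[ 0.5157 -0.0077  0.1426]
turn [-0.1 -0.  -0.1] shift cm [-3.4 -2.5  3.3]
```

carry_out(moves=[[[0, 0, 0], [-3.3, -2.1, 2], 6.6], [[0, 0, 0], [-3.3, -2.1, 3], 6.6], [[0, 0, 0], [-3.3, -2.1, 3], 6.6], [[0, 0, 0], [-3.3, -2.1, 7], 6.6], [[0, 0, 0], [-3.3, -2.1, 10.5], 6.6]])

```text
t: 25.5
eef_pos: [0.4992, -0.0349, 0.0362]
tool_rot: [0.001, 0.714, 0.7, 0.001]
contact_force: [0.1, -0.3, 0.9]
gripper_width: 0.769
```

carry_out(moves=[[[0, 0, 0], [0, 0, 0], 6.6], [[0, 0, 0], [0, 0, 0], 4.5], [[0, 0, 0], [0, 0, 0], 4.5], [[0, 0, 0], [0, 0, 0], 4.5], [[0, 0, 0], [0, 0, 0], 4.5]])

```text
t: 26.12
eef_pos: [0.4986, -0.0362, 0.0377]
tool_rot: [0.001, 0.715, 0.699, 0.001]
contact_force: [-0.9, 0.3, 7.9]
gripper_width: 0.593
```

carry_out(moves=[[[0, 0, 0], [0, 0, -4], 4.5], [[0, 0, 0], [0, 0, -6], 4.5], [[0, 0, 0], [0, 0, -6], 4.5]])

```text
t: 26.5
eef_pos: [0.4985, -0.0362, 0.0979]
tool_rot: [0.001, 0.715, 0.699, 0.002]
contact_force: [0.5, -0.6, -1.6]
gripper_width: 0.593
```

```bash
python3 - <<'E'
from h import *
feel(10)
plan([(.442,-.3205,.15,-1.5),(.4438,-.2525,.15,-1.5),(.4402,-.3885,.15,-1.5)])
E
```

```text
F [-0.0602 -0.1311 -0.8386] [0.5525 0.3607 0.5041] pos [ 0.497  -0.0365  0.096 ] w 0.5859207833194157 t 27.0
turn [-0.   0.   0.2] shift cm [-28.5  -4.9  -5.4]
turn [0. 0. 0.] shift cm [6.8 0.  0. ]
turn [0. 0. 0.] shift cm [-13.6  -0.    0. ]
```

Weights so far read 85 to 145 g. I'll check the force reading against the joint torques on this barrel, at the same pose with and without the load.

```bash
cat >> h.py <<'E'
def feel2(n=8):
    F=[];T=[];Z=[]
    for _ in range(n):
        bot.read_camera('side');o=bot.get_obs();F.append(o['contact_force']);T.append(o['joint_torque']);Z.append(o['eef_pos'])
    print('F',np.mean(F,0),np.std(F,0)/n**.5,'\nT',np.mean(T,0),np.std(T,0)/n**.5,'\npos',np.mean(Z,0),o['gripper_width'],o['t'],o['q'])
E
python3 -c "
from h import *
feel2()"
```

```text
F [ 0.2139 -0.1992 -0.3258] [0.1025 0.1702 0.1464] 
T [  0.0134 -41.5155   8.5737 -17.5996   0.0112   0.0008   0.0004] [0.0009 0.0032 0.0017 0.0049 0.0001 0.0003 0.0001] 
pos [ 0.4972 -0.0364  0.0962] 0.5933521205806954 27.4 [-0.5686  0.481   0.6517  2.1312 -0.4679  0.6716  0.3803]
```

carry_out(moves=[[[0, 0, 0], [0, 0, 3], 4.5], [[0, 0, 0], [0, 0, 5.8], 4.5], [[0, 0, 0], [0, 0, 5.9], 4.5], [[0, 0, 0], [0, 0, 5.9], 6.0], [[0, 0, 0], [0, 0, 5.9], 6.0]])

```text
t: 28.02
eef_pos: [0.4978, -0.0365, 0.0382]
tool_rot: [0.0, 0.715, 0.699, 0.001]
contact_force: [-0.8, 0.0, -0.7]
gripper_width: 0.706
```

carry_out(moves=[[[0, 0, 0], [0, 0, -3], 6], [[0, 0, 0], [0, 0, -5.9], 6], [[0, 0, 0], [0, 0, -5.9], 6], [[0, 0, 0], [0, 0, -5.9], 6], [[0, 0, 0], [0, 0, -5.9], 6]])

```text
t: 28.65
eef_pos: [0.4966, -0.0363, 0.0957]
tool_rot: [-0.0, 0.715, 0.699, -0.0]
contact_force: [-0.5, -0.4, 0.7]
gripper_width: 0.701
```

```bash
python3 -c "
from h import *
feel2()
sblobs()"
```

```text
F [ 0.0909 -0.2964 -0.0013] [0.1719 0.1754 0.1686] 
T [ -0.0257 -41.3441   8.565  -17.4046   0.0077   0.0039   0.0013] [0.0117 0.0402 0.0056 0.0066 0.0005 0.0004 0.0003] 
pos [ 0.4969 -0.0365  0.0959] 0.7010266487231983 29.05 [-0.572   0.4827  0.6565  2.1315 -0.472   0.6725  0.3842]
side [269.2151 170.3779] [ 15  17 172] [0.5935 0.0817]
side [245.1236 172.2625] [ 18  19 259] [0.526  0.0876]
side [217.4873 175.0691] [ 18  21 275] [0.4489 0.0904]
side [241.5201 196.2213] [ 20  20 348] [ 0.4963 -0.0412]
side [209.7238 197.6254] [ 20  20 315] [ 0.4163 -0.028 ]
side [302.5421 197.0093] [ 10  15 107] [ 0.6464 -0.0838]
side [303.776 287.096] [ 11  21 125] [ 0.561  -0.4144]
```

Joint torque has very little noise and agrees with the force, so this barrel is about 50 g and clearly light. Next I weigh the last barrel at (0.415, −0.028) the same way, recording the torque empty first.

carry_out(moves=[[[0, 0, 0], [0.3, -4, -1], 6.8], [[0, 0, 0], [0.7, -8.1, -1], 6.8], [[0, 0, 0], [0.7, -8.1, 0], 6.8], [[0, 0, 0], [0.7, -8.1, 0], 6.8], [[0, 0, 0], [0.7, -8.1, 0], 6.8]])

```text
t: 29.72
eef_pos: [0.4177, -0.0278, 0.0965]
tool_rot: [0.001, 0.715, 0.699, 0.0]
contact_force: [-0.7, 0.0, -0.7]
gripper_width: 0.8
```

```bash
python3 -c "
from h import *
feel2(5)
plan([(.415,-.0275,.037,-1.5)])"
```

```text
F [0.2631 0.1399 0.3629] [0.063  0.2237 0.1671] 
T [  0.0002 -32.0317   6.1217 -15.8305   0.0068  -0.0008  -0.0003] [0.0078 0.0178 0.0046 0.0296 0.0006 0.0016 0.0004] 
pos [ 0.4172 -0.0278  0.0964] 0.796723692776408 29.975 [-0.6647  0.3681  0.697   2.3105 -0.4301  0.5865  0.3407]
turn [0.  0.  0.2] shift cm [ 0.  -0.2  5.9]
```

carry_out(moves=[[[0, 0, 0], [0, -0.1, 3], 6.8], [[0, 0, 0], [0, -0.1, 5.9], 6.8], [[0, 0, 0], [0, -0.1, 5.9], 6.8], [[0, 0, 0], [0, -0.1, 5.9], 4.5], [[0, 0, 0], [0, -0.1, 5.9], 4.5]])

```text
t: 30.6
eef_pos: [0.416, -0.0279, 0.0383]
tool_rot: [0.001, 0.715, 0.699, 0.001]
contact_force: [-0.8, -1.3, 3.1]
gripper_width: 0.595
```

carry_out(moves=[[[0, 0, 0], [0, 0, 0], 4.5], [[0, 0, 0], [0, 0.05, -3], 4.5], [[0, 0, 0], [0, 0.1, -5.9], 4.5], [[0, 0, 0], [0, 0.1, -5.9], 4.5], [[0, 0, 0], [0, 0.1, -5.9], 4.5]])

```text
t: 31.22
eef_pos: [0.416, -0.0271, 0.0959]
tool_rot: [-0.0, 0.715, 0.699, 0.0]
contact_force: [-0.7, -0.4, -3.9]
gripper_width: 0.593
```

```bash
python3 -c "
from h import *
feel2(8)
plan([(.442,-.3205,.15,-1.5)])"
```

```text
F [-0.0718 -0.1681 -3.6513] [0.1516 0.1981 0.1996] 
T [ -0.105  -33.2119   6.5854 -16.5929   0.0037  -0.0011   0.0042] [0.0309 0.0839 0.0237 0.0351 0.0012 0.0037 0.0006] 
pos [ 0.4159 -0.0276  0.0957] 0.5887168843269776 31.625 [-0.6739  0.3717  0.7089  2.3119 -0.4397  0.588   0.3508]
turn [-0.   0.   0.2] shift cm [-29.2   3.2  -5.4]
```

The last barrel pulls 3.7 N, about 380 g, so it is finished and goes to a pocket. Checking the pocket position from both cameras.

```bash
python3 - <<'E'
from h import *
for p in [(233,237.8),(236.5,257),(240,277.8)]: print(atz('side',p,.043))
im=shot('top','t6',(270,190,400,320),4.5)
shot('side','s6',(200,215,330,325),4.5)
E
```

```text
[ 0.4478 -0.2541  0.043 ]
[ 0.4456 -0.3227  0.043 ]
[ 0.443  -0.3887  0.043 ]
```

View pics/t6.png

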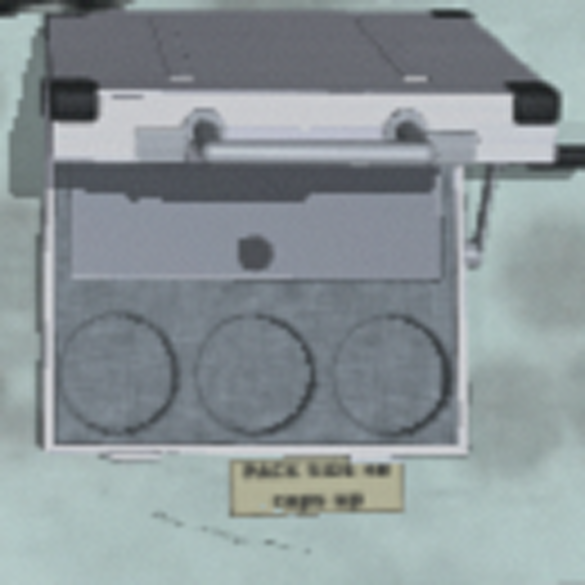

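The three pockets show at top-picture (296.2,272.9), (326.7,273.1) and (356.9,273.3), all empty. The lid stands open.

```bash
python3 - <<'E'
from h import *
for p in [(296.2,272.9),(326.7,273.1),(356.9,273.3)]: print(atz('top',p,.043))
plan([(.444,-.321,.12,-1.5)])
E
```

```text
[ 0.4432 -0.2531  0.043 ]
[ 0.4412 -0.3213  0.043 ]
[ 0.4392 -0.3887  0.043 ]
turn [-0.   0.   0.2] shift cm [-29.3   3.4  -2.4]
```

carry_out(moves=[[[0, 0, 0], [-5.9, 0.6, -2.4], 4.5], [[0, 0, 0], [-11.8, 1.3, -2.4], 4.5], [[0, 0, 0], [-17.7, 2, -2.4], 4.5], [[0, 0, 0], [-23.5, 2.6, -2.4], 4.5], [[0, 0, 0], [-29.3, 3.2, -2.4], 4.5]])

```text
t: 32.35
eef_pos: [0.4418, -0.3229, 0.12]
tool_rot: [-0.0, 0.715, 0.699, 0.0]
contact_force: [1.9, 0.4, -3.1]
gripper_width: 0.589
```

carry_out(moves=[[[0, 0, 0], [0, 0, 0], 4.5], [[0, 0, 0], [0, 0, 0], 4.5], [[0, 0, 0], [0, 0, 1], 4.5]])

```text
t: 32.72
eef_pos: [0.4425, -0.3197, 0.1101]
tool_rot: [0.0, 0.714, 0.7, 0.001]
contact_force: [0.6, 0.8, -3.6]
gripper_width: 0.592
```

```bash
python3 -c "
from h import *
feel2(2)
plan([(.442,-.3213,.072,-1.5)])"
```

```text
F [ 0.2928  0.4561 -4.1438] [0.0555 0.2205 0.4427] 
T [  0.853  -48.9007  11.5467 -21.1093   0.017   -0.1541   0.0081] [0.2374 1.2333 0.4729 0.4535 0.0692 0.069  0.0555] 
pos [ 0.4417 -0.319   0.1088] 0.5922995363829772 32.825 [-0.0049  0.5329  0.6759  2.0177 -0.4827  0.7556  0.9449]
turn [-0.1 -0.1  0.4] shift cm [-0.2  0.1  3.7]
```

carry_out(moves=[[[0, 0, 0], [-0.1, 0, 1.5], 4.5], [[0, 0, 0], [-0.1, 0, 2.8], 4.5], [[0, 0, 0], [-0.1, 0, 3.6], 4.5], [[0, 0, 0], [-0.1, 0, 3.9], 4.5], [[0, 0, 0], [-0.1, 0, 3.9], 4.5]])

```text
t: 33.45
eef_pos: [0.4417, -0.3224, 0.0711]
tool_rot: [-0.0, 0.715, 0.699, -0.0]
contact_force: [-0.4, 0.5, -3.0]
gripper_width: 0.591
```

carry_out(moves=[[[0, 0, 0], [0, 0, 0.2], 4.5], [[0, 0, 0], [0, 0, 0.2], 5.8], [[0, 0, 0], [0, 0, 0.2], 5.8], [[0, 0, 0], [0, 0, 0.2], 5.8], [[0, 0, 0], [0, 0, -4], 5.8]])

```text
t: 34.08
eef_pos: [0.4404, -0.321, 0.1098]
tool_rot: [-0.002, 0.715, 0.699, -0.001]
contact_force: [0.4, 0.4, 0.8]
gripper_width: 0.677
```

carry_out(moves=[[[0, 0, 0], [0, -1, -4], 5.8], [[0, 0, 0], [6, -1, -4], 6], [[0, 0, 0], [12, -1, -4], 6.5], [[0, 0, 0], [18, 0, -4], 6.5], [[0, 0, 0], [24, 1, -4], 6.5]])

```text
t: 34.7
eef_pos: [0.4575, -0.0807, 0.1517]
tool_rot: [0.0, 0.715, 0.699, 0.001]
contact_force: [1.6, 0.7, 0.3]
gripper_width: 0.762
```

```bash
python3 - <<'E'
from h import *
a=shot('top');b=shot('side')
A=cv2.resize(a[190:320,270:400],(400,400),interpolation=cv2.INTER_CUBIC);B=cv2.resize(b[150:320,190:360],(400,400),interpolation=cv2.INTER_CUBIC)
cv2.imwrite('pics/m7.png',np.hstack([A,B])[:,:,::-1])
print(bot.get_obs()['eef_pos']);sblobs()
for l in lenses(): print(*l)
plan([(.449,.084,.12,-1.5)])
E
```

```text
[ 0.4587 -0.0752  0.1511]
side [269.2241 170.3218] [ 15  17 174] [0.5936 0.082 ]
side [245.302  172.1922] [ 18  18 255] [0.5265 0.0879]
side [217.6944 175.4048] [ 18  18 252] [0.4492 0.0882]
side [241.3314 196.355 ] [ 20  20 338] [ 0.4957 -0.0418]
side [302.5421 197.0093] [ 10  15 107] [ 0.6464 -0.0838]
side [234.4856 255.5065] [ 26  22 383] [ 0.4446 -0.2833]
side [303.8468 287.129 ] [ 11  21 124] [ 0.5611 -0.4145]
[154.4 208.3] [ 11  20 174] [0.599  0.0702]
turn [ 0.  -0.   0.4] shift cm [16.5 -1.2  3.1]
```

View pics/m7.png

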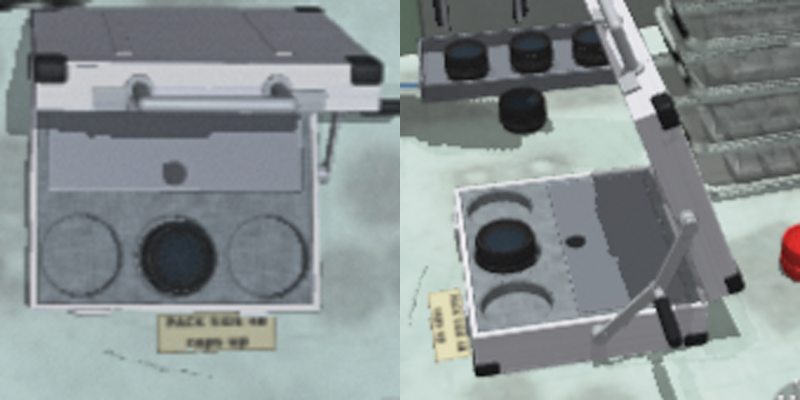

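The finished barrel sits down in the middle pocket and the two side pockets are empty. The tray needs a slot for the fourth light barrel, so I'll move the first one sideways.

carry_out(moves=[[[0, 0, 0], [5, -0.4, 0], 6.6], [[0, 0, 0], [10, -0.8, 0], 6.6], [[0, 0, 0], [15, -1.2, 0], 6.6], [[0, 0, 0], [16.3, -1.3, 2], 6.6], [[0, 0, 0], [16.3, -1.3, 5], 6.6]])

```text
t: 35.52
eef_pos: [0.449, 0.0809, 0.1014]
tool_rot: [0.001, 0.715, 0.699, 0.001]
contact_force: [0.1, -0.8, -0.2]
gripper_width: 0.773
```

carry_out(moves=[[[0, 0, 0], [0, 0, 0], 6.6], [[0, 0, 0], [0, 0, 0], 6.6], [[0, 0, 0], [0, 0, 0.5], 6.6]])

```text
t: 35.9
eef_pos: [0.4489, 0.0803, 0.0973]
tool_rot: [0.0, 0.715, 0.699, 0.001]
contact_force: [0.1, 0.6, -0.6]
gripper_width: 0.77
```

```bash
python3 -c "
from h import *
bot.read_camera('top');plan([(.449,.0835,.0415,-1.5),(.443,.113,.0415,-1.5)]);print(bot.get_obs()['eef_pos'])"
```

```text
turn [ 0.1 -0.   0.2] shift cm [0.3 0.  5.5]
turn [0. 0. 0.] shift cm [ 2.9 -0.7  0. ]
[0.4484 0.0805 0.0966]
```

carry_out(moves=[[[0, 0, 0], [0.3, 0, 1], 6.1], [[0, 0, 0], [0.3, 0, 3.5], 6.1], [[0, 0, 0], [0.3, 0, 5.4], 6.1], [[0, 0, 0], [0.3, 0, 5.4], 6.1], [[0, 0, 0], [0.3, 0, 5.4], 4.5]])

```text
t: 36.58
eef_pos: [0.448, 0.0836, 0.0427]
tool_rot: [-0.0, 0.715, 0.699, 0.0]
contact_force: [-1.3, -0.0, -0.5]
gripper_width: 0.588
```

carry_out(moves=[[[0, 0, 0], [0, 0, 0], 4.5], [[0, 0, 0], [0, 0, 0], 4.5], [[0, 0, 0], [0, 0, -1.5], 4.5], [[0, 0, 0], [2.9, -0.7, -1.5], 4.5], [[0, 0, 0], [2.9, -0.7, -1.5], 4.5]])

```text
t: 37.2
eef_pos: [0.4416, 0.1151, 0.0582]
tool_rot: [-0.0, 0.714, 0.7, 0.001]
contact_force: [0.4, -0.4, -0.9]
gripper_width: 0.589
```

carry_out(moves=[[[0, 0, 0], [0, 0, 0.8], 4.5], [[0, 0, 0], [0, 0, 1.4], 4.5], [[0, 0, 0], [0, 0, 1.4], 4.5], [[0, 0, 0], [0, 0, 1.4], 5.8], [[0, 0, 0], [0, 0, 1.4], 5.8]])

```text
t: 37.83
eef_pos: [0.4417, 0.1126, 0.0433]
tool_rot: [0.0, 0.715, 0.699, 0.0]
contact_force: [-0.7, 0.5, -0.6]
gripper_width: 0.677
```

carry_out(moves=[[[0, 0, 0], [0, 0, -2], 5.8], [[0, 0, 0], [0, 0, -6], 6], [[0, 0, 0], [-5, 1.5, -6], 6.6], [[0, 0, 0], [-10, 3, -6], 6.6], [[0, 0, 0], [-15, 5, -6], 6.6]])

```text
t: 38.45
eef_pos: [0.4884, -0.0392, 0.1035]
tool_rot: [-0.0, 0.715, 0.7, 0.0]
contact_force: [0.7, 0.4, -0.2]
gripper_width: 0.768
```

```bash
python3 -c "
from h import *
sblobs()
for l in lenses(zone=(120,190,275,310)): print(*l)
plan([(.4965,-.038,.037,-1.5)]);print(bot.get_obs()['eef_pos'])"
```

```text
side [269.2326 170.3953] [ 15  17 172] [0.5936 0.0816]
side [213.1605 171.7078] [ 18  19 243] [0.4392 0.1137]
side [244.8745 172.6154] [ 18  19 247] [0.525  0.0856]
side [241.5201 196.2213] [ 20  20 348] [ 0.4963 -0.0412]
side [302.4808 197.1058] [ 10  15 104] [ 0.6461 -0.0842]
side [234.4935 255.4522] [ 26  22 387] [ 0.4447 -0.2831]
side [303.816 287.112] [ 11  21 125] [ 0.5611 -0.4144]
[147.7 205.6] [ 24  19 312] [0.6058 0.0858]
[201.1 260.7] [ 27  38 499] [ 0.4756 -0.0372]
[177.5 290.7] [ 11  22 156] [0.4089 0.0171]
turn [ 0.2  0.2 -0.3] shift cm [0.7 0.6 6.7]
[ 0.4898 -0.0448  0.1042]
```

carry_out(moves=[[[0, 0, 0], [0.6, 0.6, 1], 6.8], [[0, 0, 0], [0.6, 0.6, 4], 6.8], [[0, 0, 0], [0.6, 0.6, 6.6], 6.8], [[0, 0, 0], [0.6, 0.6, 6.6], 6.8], [[0, 0, 0], [0.6, 0.6, 6.6], 4.5]])

```text
t: 39.17
eef_pos: [0.4947, -0.0313, 0.0376]
tool_rot: [0.0, 0.714, 0.7, 0.0]
contact_force: [-2.6, 1.3, 12.2]
gripper_width: 0.603
```

carry_out(moves=[[[0, 0, 0], [0, 0, 0], 4.5], [[0, 0, 0], [0, 0, 0], 4.5], [[0, 0, 0], [0, 0, -4], 4.5], [[0, 0, 0], [0, 0, -6], 4.5], [[0, 0, 0], [0, 0, -6], 4.5]])

```text
t: 39.8
eef_pos: [0.4954, -0.0322, 0.0987]
tool_rot: [0.001, 0.715, 0.699, 0.001]
contact_force: [0.5, -1.4, -1.5]
gripper_width: 0.581
```

```bash
python3 -c "
from h import *
feel2(6)
plan([(.458,.057,.1,-1.5)])"
```

```text
F [-0.2058 -0.2266 -0.4305] [0.1388 0.0783 0.2519] 
T [ -0.1    -41.6763   8.8502 -17.7907   0.0285  -0.0064  -0.0106] [0.0073 0.1291 0.0696 0.0813 0.0126 0.006  0.009 ] 
pos [ 0.494  -0.0322  0.0969] 0.5845596475571945 40.1 [-0.5893  0.4797  0.6663  2.1391 -0.4754  0.6722  0.3805]
turn [-0.1  0.   0.2] shift cm [ 8.9 -3.8 -0.3]
```

carry_out(moves=[[[0, 0, 0], [3.1, -1.5, 0], 4.5], [[0, 0, 0], [6.2, -3, 0], 4.5], [[0, 0, 0], [9.3, -4.4, 0], 4.5], [[0, 0, 0], [9.3, -4.4, 0], 4.5], [[0, 0, 0], [9.3, -4.4, 2], 4.5]])

```text
t: 40.72
eef_pos: [0.4535, 0.0617, 0.0776]
tool_rot: [0.001, 0.715, 0.699, 0.001]
contact_force: [0.7, -0.5, -0.2]
gripper_width: 0.582
```

carry_out(moves=[[[0, 0, 0], [0, 0, 1.5], 4.5], [[0, 0, 0], [0, 0, 3.3], 4.5], [[0, 0, 0], [0, 0, 3.3], 4.5], [[0, 0, 0], [0, 0, 3.3], 5.8], [[0, 0, 0], [0, 0, 3.3], 5.8]])

```text
t: 41.35
eef_pos: [0.4523, 0.0607, 0.044]
tool_rot: [0.0, 0.715, 0.699, -0.0]
contact_force: [0.4, 0.5, 0.5]
gripper_width: 0.682
```

carry_out(moves=[[[0, 0, 0], [0, 0, -2], 5.8], [[0, 0, 0], [0, 0, -6], 6], [[0, 0, 0], [-5, 1.5, -10], 5], [[0, 0, 0], [-10, 2, -14], 4], [[0, 0, 0], [-15, 2.5, -18], 4]])

```text
t: 41.98
eef_pos: [0.4732, -0.0858, 0.2213]
tool_rot: [0.0, 0.715, 0.699, -0.0]
contact_force: [1.3, 0.6, -0.3]
gripper_width: 0.471
```

carry_out(moves=[[[0, 0, 0], [-6, -1, -3], 4], [[0, 0, 0], [-12, -1, -3], 4], [[0, 0, 0], [-18, -1, -3], 4], [[0, 0, 0], [-24, -1, -3], 4], [[0, 0, 0], [-24, -1, -3], 4]])

```text
t: 42.6
eef_pos: [0.4549, -0.3301, 0.2503]
tool_rot: [0.001, 0.719, 0.695, -0.002]
contact_force: [0.6, 0.2, -0.9]
gripper_width: 0.471
```

```bash
python3 - <<'E'
from h import *
a=shot('top');b=shot('side')
A=cv2.resize(a[170:330,115:275],(400,400),interpolation=cv2.INTER_CUBIC);B=cv2.resize(b[210:320,220:330],(400,400),interpolation=cv2.INTER_CUBIC)
cv2.imwrite('pics/m8.png',np.hstack([A,B])[:,:,::-1])
print(bot.get_obs()['eef_pos'],bot.get_obs()['q']);sblobs()
for l in lenses(zone=(120,180,400,300)): print(*l)
E
```

```text
[ 0.457  -0.3245  0.2496] [-0.1903  0.3951  0.9066  1.8735 -0.3569  1.0462  0.8363]
side [269.3801 170.2749] [ 15  17 171] [0.5941 0.0822]
side [244.2038 172.9716] [ 18  18 211] [0.5228 0.084 ]
side [302.4757 197.1359] [ 10  15 103] [ 0.646  -0.0844]
side [234.6004 254.3189] [ 27  23 508] [ 0.4454 -0.2793]
side [303.7917 286.95  ] [ 11  20 120] [ 0.5611 -0.414 ]
[148.4 207.8] [ 24  22 382] [0.6006 0.0841]
[148.  240.4] [ 23  22 409] [0.5249 0.0846]
[151.4 276.3] [ 47  30 895] [0.4427 0.0766]
```

View pics/m8.png

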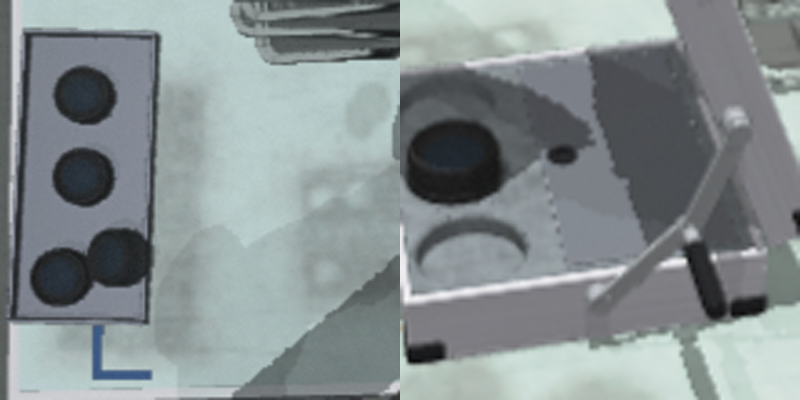

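The top crop shows four barrels in the tray, with the last one at about (163,273) close to its right wall. The finished barrel is in its pocket and the stay is still locked. I'll check the last barrel's clearance to the wall.

```bash
python3 - <<'E'
from h import *
a=shot('top')
print('edge',[atz('top',(175.8,272.8),z)[:2] for z in(.024,.038)],'wall in/out',atz('top',(174.6,272),.024)[:2],atz('top',(177,272),.024)[:2],'ctr',atz('top',(163,272.8),.03)[:2])
m=(a.max(2)<62).astype(np.uint8)*255
g=cv2.GaussianBlur(cv2.cvtColor(a,cv2.COLOR_RGB2GRAY),(3,3),0)
c=cv2.HoughCircles(cv2.resize(g[190:300,115:185],None,fx=4,fy=4),cv2.HOUGH_GRADIENT,1,40,param1=80,param2=14,minRadius=35,maxRadius=55)
print(c[0][:,:2]/4+[115,190],c[0][:,2]/4)
A=cv2.resize(a[190:305,115:185],None,fx=5,fy=5,interpolation=cv2.INTER_CUBIC)
b=shot('side');B=cv2.resize(b[150:265,180:300],None,fx=5,fy=5,interpolation=cv2.INTER_CUBIC)[:575,:440]
cv2.imwrite('pics/m9.png',np.hstack([A,B])[:,:,::-1])
E
```

```text
edge [array([0.4495, 0.02  ]), array([0.4497, 0.0172])] wall in/out [0.4513 0.0227] [0.4512 0.0173] ctr [0.4502 0.0478]
[[147.875 240.875]
 [139.375 281.375]
 [148.875 208.375]
 [163.625 272.875]] [12.    12.325 12.3   12.2  ]
```

View pics/m9.png

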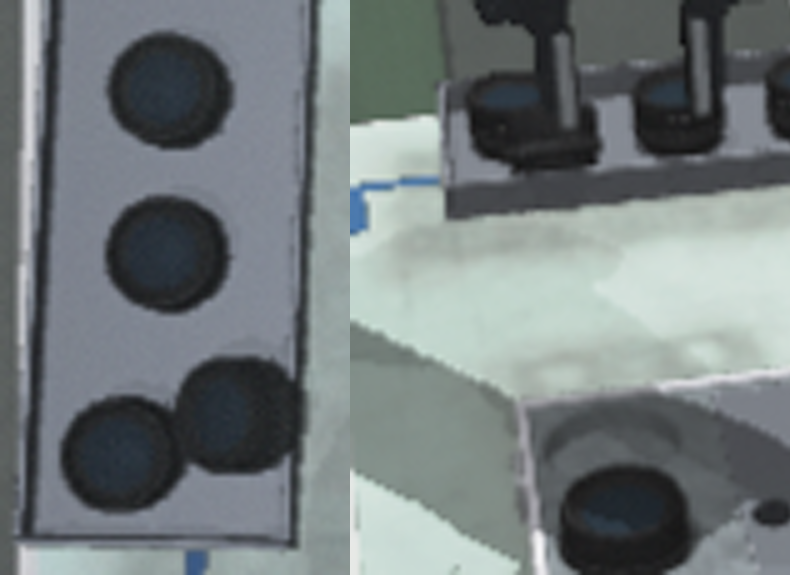

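The last barrel's right side wall shows at (163,273), so it is tilted and rests on the tray wall. I gripped it off-centre by a few millimetres. I'll regrip it and set it down further in.

carry_out(moves=[[[0, 0, 0], [6, -0.2, 1], 6.4], [[0, 0, 0], [12, -0.5, 2], 6.4], [[0, 0, 0], [18, -0.8, 3], 6.4], [[0, 0, 0], [24, -1.0, 4], 6.4], [[0, 0, 0], [30, -1.3, 6], 6.4]])

```text
t: 43.52
eef_pos: [0.4523, -0.0204, 0.1907]
tool_rot: [0.0, 0.714, 0.7, 0.002]
contact_force: [1.3, -0.0, 0.2]
gripper_width: 0.753
```

carry_out(moves=[[[0, 0, 0], [4, -0.2, 2], 6.4], [[0, 0, 0], [7.4, -0.3, 4], 6.4], [[0, 0, 0], [7.4, -0.3, 7], 6.4], [[0, 0, 0], [7.4, -0.3, 7], 6.4], [[0, 0, 0], [7.4, -0.3, 7], 6.4]])

```text
t: 44.15
eef_pos: [0.451, 0.0501, 0.1212]
tool_rot: [0.0, 0.715, 0.699, 0.0]
contact_force: [-0.6, -0.0, -0.3]
gripper_width: 0.75
```

```bash
python3 - <<'E'
from h import *
sblobs();print(bot.get_obs()['eef_pos'])
print('first',atz('top',(139.4,281.4),.03),'tilted',atz('top',(163.6,272.9),.03))
plan([(.4505,.049,.046,-1.5),(.456,.055,.075,-1.5)])
b=shot('side');cv2.imwrite('pics/m10.png',cv2.resize(b[150:210,180:300],None,fx=6,fy=6,interpolation=cv2.INTER_CUBIC)[:,:,::-1])
E
```

```text
side [269.2254 170.3584] [ 15  17 173] [0.5936 0.0818]
side [245.341 172.069] [ 18  18 261] [0.5267 0.0886]
side [215.6343 174.2778] [ 27  21 432] [0.4444 0.0964]
side [302.5421 197.0093] [ 10  15 107] [ 0.6464 -0.0838]
side [234.4832 255.4393] [ 26  22 387] [ 0.4446 -0.2831]
side [303.7778 287.0317] [ 11  21 126] [ 0.5611 -0.4142]
[0.4513 0.05   0.1214]
first [0.4322 0.1012 0.03  ] tilted [0.45   0.0464 0.03  ]
turn [ 0.1 -0.   0.2] shift cm [-0.1 -0.1  7.5]
turn [0. 0. 0.] shift cm [ 0.6  0.5 -2.9]
```

View pics/m10.png

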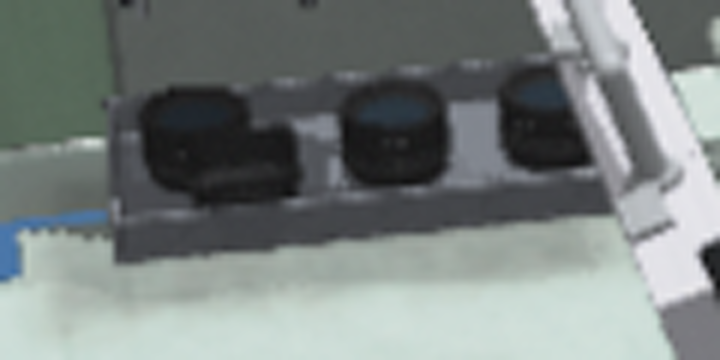

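The side view shows the fourth barrel tilted against the near wall, glass towards +y.

carry_out(moves=[[[0, 0, 0], [-0.1, -0.1, 4], 6.4], [[0, 0, 0], [-0.1, -0.1, 7.6], 6.4], [[0, 0, 0], [-0.1, -0.1, 7.6], 6.4], [[0, 0, 0], [-0.1, -0.1, 7.6], 4.5], [[0, 0, 0], [-0.1, -0.1, 7.6], 4.5]])

```text
t: 44.88
eef_pos: [0.4508, 0.049, 0.0459]
tool_rot: [0.001, 0.715, 0.699, 0.001]
contact_force: [0.6, -1.3, 2.3]
gripper_width: 0.593
```

carry_out(moves=[[[0, 0, 0], [0, 0, 0], 4.5], [[0, 0, 0], [0, 0, 0], 4.5], [[0, 0, 0], [0, 0, -2], 4.5], [[0, 0, 0], [0.5, 1.2, -3.5], 4.5], [[0, 0, 0], [0.5, 1.2, -3.5], 4.5]])

```text
t: 45.5
eef_pos: [0.4631, 0.0548, 0.0804]
tool_rot: [0.001, 0.715, 0.7, 0.001]
contact_force: [0.2, 0.6, -1.2]
gripper_width: 0.597
```

```bash
python3 - <<'E'
from h import *
o=bot.get_obs();print(o['eef_pos'],o['gripper_width'])
b=shot('side');cv2.imwrite('pics/m11.png',cv2.resize(b[130:210,180:300],None,fx=6,fy=6,interpolation=cv2.INTER_CUBIC)[:,:,::-1])
E
```

```text
[0.4631 0.0548 0.0804] 0.5966961940306903
```

View pics/m11.png

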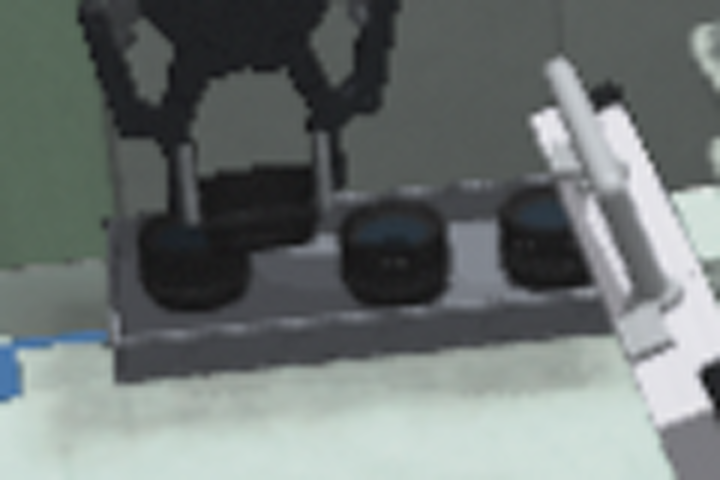

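The barrel is gripped, tilted about 25° with the glass towards +y. I'll turn the tool about the jaw axis to bring it upright while lowering.

carry_out(moves=[[[0, 8, 0], [-0.2, 0, 0], 4.5], [[0, 16, 0], [-0.4, 0, 0.5], 4.5], [[0, 24, 0], [-0.6, 0, 1], 4.5], [[0, 24, 0], [-0.6, 0, 2.3], 4.5], [[0, 24, 0], [-0.6, 0, 3], 4.5]])

```text
t: 46.18
eef_pos: [0.4605, 0.0486, 0.0483]
tool_rot: [-0.146, 0.699, 0.684, 0.147]
contact_force: [-2.3, 0.1, 11.7]
gripper_width: 0.594
```

```bash
python3 - <<'E'
from h import *
o=bot.get_obs();print(o['eef_pos'],o['gripper_width'],o['contact_force'])
b=shot('side');cv2.imwrite('pics/m12.png',cv2.resize(b[130:210,180:300],None,fx=6,fy=6,interpolation=cv2.INTER_CUBIC)[:,:,::-1])
E
```

```text
[0.4605 0.0486 0.0483] 0.5941602804789928 [-2.2599  0.1307 11.6521]
```

View pics/m12.png

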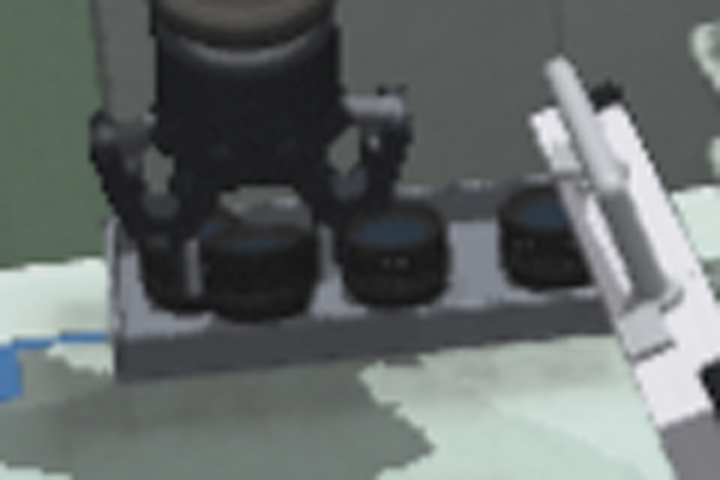

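It now looks upright and on the floor with about 12 N of contact. Releasing it and leaving.

carry_out(moves=[[[0, 0, 0], [0.05, 0, -0.1], 5.8], [[0, 0, 0], [0.05, 0, -0.1], 5.8], [[0, 0, 0], [0.05, 0, -0.1], 5.8], [[0, 0, 0], [1.2, 0, -2.7], 5.8], [[0, 0, 0], [2.4, 0, -5.5], 5.8]])

```text
t: 46.85
eef_pos: [0.4612, 0.0477, 0.1098]
tool_rot: [-0.146, 0.699, 0.684, 0.148]
contact_force: [1.1, 0.1, 0.4]
gripper_width: 0.677
```

carry_out(moves=[[[0, -8, 0], [3, 0, -7], 5], [[0, -16, 0], [1, 0, -10], 4], [[0, -24, 0], [-3, 0, -14], 4], [[0, -24, 0], [-8, 0, -14], 4], [[0, -24, 0], [-13, 0, -14], 4]])

```text
t: 47.48
eef_pos: [0.4584, -0.128, 0.1848]
tool_rot: [0.001, 0.714, 0.7, 0.001]
contact_force: [1.1, 0.0, -0.2]
gripper_width: 0.472
```

```bash
python3 - <<'E'
from h import *
bot.read_camera('top')
o=bot.get_obs();print(o['eef_pos'],o['tool_rot'])
a=shot('top');g=cv2.GaussianBlur(cv2.cvtColor(a,cv2.COLOR_RGB2GRAY),(3,3),0)
c=cv2.HoughCircles(cv2.resize(g[190:300,115:185],None,fx=4,fy=4),cv2.HOUGH_GRADIENT,1,40,param1=80,param2=14,minRadius=35,maxRadius=55)
for q in c[0]: p=q[:2]/4+[115,190];print(p,q[2]/4,atz('top',p,.03))
b=shot('side')
A=cv2.resize(a[190:305,115:185],None,fx=5,fy=5,interpolation=cv2.INTER_CUBIC);B=cv2.resize(b[150:265,180:300],None,fx=5,fy=5,interpolation=cv2.INTER_CUBIC)[:575,:440]
cv2.imwrite('pics/m13.png',np.hstack([A,B])[:,:,::-1])
# same appearance metric: blue glass centre vs dark outline centre
E
```

```text
[ 0.4558 -0.1346  0.1828] [ 0.0009  0.7165  0.6976 -0.0013]
[138.625 281.625] 11.85 [0.4317 0.1029 0.03  ]
[148.625 240.625] 12.15 [0.5238 0.0807 0.03  ]
[160.625 268.625] 11.925 [0.4598 0.0532 0.03  ]
[149.875 208.625] 11.3 [0.5973 0.0781 0.03  ]
```

View pics/m13.png

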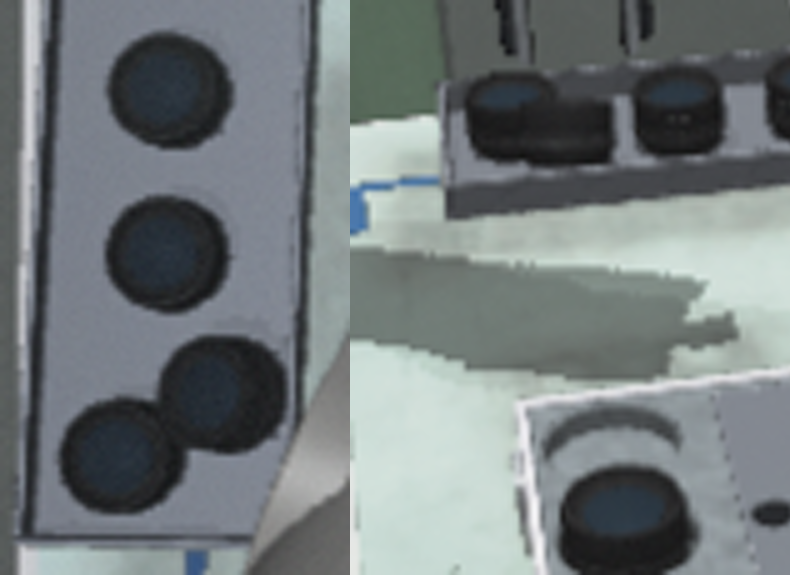

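The top view shows the barrel at (160.6,268.6) is still tilted, with its lower rim caught on the near wall. I'll make real room by moving the second barrel to the far side, then re-place this one well away from the wall.

carry_out(moves=[[[0, 0, 0], [5, 1.6, 0], 5.8], [[0, 0, 0], [10, 3.2, 0], 5.8], [[0, 0, 0], [16, 4.8, 2], 5.8], [[0, 0, 0], [22, 6.4, 4], 5.8], [[0, 0, 0], [22, 6.4, 6.5], 5.8]])

```text
t: 48.25
eef_pos: [0.5278, 0.0982, 0.1193]
tool_rot: [-0.0, 0.711, 0.703, 0.002]
contact_force: [-0.2, -1.0, 0.7]
gripper_width: 0.676
```

carry_out(moves=[[[0, 0, 0], [0, 0, 0.5], 5.8], [[0, 0, 0], [0, 0, 1], 5.8], [[0, 0, 0], [0, 0, 1], 5.8]])

```text
t: 48.62
eef_pos: [0.5267, 0.0895, 0.1101]
tool_rot: [0.0, 0.716, 0.699, 0.0]
contact_force: [0.7, 0.1, -0.8]
gripper_width: 0.68
```

```bash
python3 -c "
from h import *
bot.read_camera('top');print(bot.get_obs()['eef_pos'],bot.get_obs()['gripper_width']);plan([(.5255,.0835,.043,-1.5)]);sblobs()"
```

```text
[0.5269 0.0895 0.1102] 0.6767769418664951
turn [ 0.1 -0.   0.1] shift cm [-0.6 -0.1  6.7]
side [269.2105 169.8895] [ 15  17 190] [0.5941 0.0846]
side [245.3013 171.5397] [ 19  18 302] [0.5271 0.0918]
side [216.9149 173.6872] [ 30  19 470] [0.4482 0.099 ]
side [302.5421 197.0093] [ 10  15 107] [ 0.6464 -0.0838]
side [234.4592 255.3929] [ 26  22 392] [ 0.4446 -0.2829]
side [303.7778 287.0317] [ 11  21 126] [ 0.5611 -0.4142]
```

carry_out(moves=[[[0, 0, 0], [-0.6, -0.1, 2], 5.8], [[0, 0, 0], [-0.6, -0.1, 5], 5.8], [[0, 0, 0], [-0.6, -0.1, 6.7], 5.8], [[0, 0, 0], [-0.6, -0.1, 6.7], 5.8], [[0, 0, 0], [-0.6, -0.1, 6.7], 4.5]])

```text
t: 49.35
eef_pos: [0.526, 0.0841, 0.0433]
tool_rot: [0.0, 0.715, 0.699, 0.0]
contact_force: [0.1, -0.3, -2.1]
gripper_width: 0.59
```

carry_out(moves=[[[0, 0, 0], [0, 0, 0], 4.5], [[0, 0, 0], [0, 0, 0], 4.5], [[0, 0, 0], [0, 0, -1.5], 4.5], [[0, 0, 0], [2.8, 0, -1.5], 4.5], [[0, 0, 0], [2.8, 0, -1.5], 4.5]])

```text
t: 49.98
eef_pos: [0.5264, 0.115, 0.0583]
tool_rot: [-0.0, 0.714, 0.7, 0.001]
contact_force: [-0.5, -0.3, -2.1]
gripper_width: 0.588
```

carry_out(moves=[[[0, 0, 0], [0, 0, 0.8], 4.5], [[0, 0, 0], [0, 0, 1.4], 4.5], [[0, 0, 0], [0, 0, 1.4], 4.5], [[0, 0, 0], [0, 0, 1.4], 5.8], [[0, 0, 0], [0, 0, 1.4], 5.8]])

```text
t: 50.6
eef_pos: [0.5261, 0.1119, 0.0433]
tool_rot: [0.0, 0.715, 0.699, -0.0]
contact_force: [-0.2, 0.5, 0.0]
gripper_width: 0.679
```

carry_out(moves=[[[0, 0, 0], [0, 0, -3], 5.8], [[0, 0, 0], [0, 0, -6], 6], [[0, 0, 0], [-3.5, -4, -6.5], 6.2], [[0, 0, 0], [-5.7, -6.6, -6.5], 6.2], [[0, 0, 0], [-5.7, -6.6, -6.5], 6.2]])

```text
t: 51.22
eef_pos: [0.4566, 0.055, 0.1084]
tool_rot: [-0.001, 0.716, 0.698, -0.001]
contact_force: [0.0, -0.1, -0.3]
gripper_width: 0.73
```

```bash
python3 -c "
from h import *
bot.read_camera('top');print(bot.get_obs()['eef_pos'],bot.get_obs()['gripper_width']);plan([(.4595,.054,.047,-1.5),(.487,.062,.09,-1.5)]);sblobs()"
```

```text
[0.4584 0.0563 0.1086] 0.7265993577466764
turn [ 0.  -0.   0.1] shift cm [-0.2  0.1  6.2]
turn [0. 0. 0.] shift cm [ 0.9  2.7 -4.3]
side [243.5394 168.2638] [ 18  17 254] [0.5254 0.113 ]
side [269.2898 170.3011] [ 15  17 176] [0.5938 0.0821]
side [216.9871 173.8534] [ 30  19 464] [0.4483 0.098 ]
side [302.5421 197.0093] [ 10  15 107] [ 0.6464 -0.0838]
side [234.5064 255.3862] [ 26  22 391] [ 0.4447 -0.2829]
side [303.7778 287.0317] [ 11  21 126] [ 0.5611 -0.4142]
```

Now regrip the tilted barrel, lift it, turn it upright and set it in the wide gap.

carry_out(moves=[[[0, 0, 0], [-0.2, 0.1, 3], 6.2], [[0, 0, 0], [-0.2, 0.1, 6.2], 6.2], [[0, 0, 0], [-0.2, 0.1, 6.2], 6.2], [[0, 0, 0], [-0.2, 0.1, 6.2], 4.5], [[0, 0, 0], [-0.2, 0.1, 6.2], 4.5]])

```text
t: 51.95
eef_pos: [0.4607, 0.0551, 0.0474]
tool_rot: [0.0, 0.715, 0.699, 0.001]
contact_force: [0.6, 0.1, -0.3]
gripper_width: 0.598
```

carry_out(moves=[[[0, 0, 0], [0, 0, 0], 4.5], [[0, 0, 0], [0, 0, 0], 4.5], [[0, 0, 0], [0, 0, -2], 4.5], [[0, 0, 0], [0.5, 1.4, -4], 4.5], [[0, 0, 0], [0.5, 2.8, -4], 4.5]])

```text
t: 52.58
eef_pos: [0.4891, 0.0598, 0.0875]
tool_rot: [0.0, 0.715, 0.699, 0.001]
contact_force: [1.1, 0.1, -1.5]
gripper_width: 0.599
```

carry_out(moves=[[[0, 8, 0], [0, 0, 0], 4.5], [[0, 16, 0], [0, 0, 0], 4.5], [[0, 25, 0], [0, 0, 0], 4.5], [[0, 25, 0], [0, 0, 2], 4.5], [[0, 25, 0], [0, 0, 3], 4.5]])

```text
t: 53.2
eef_pos: [0.4873, 0.0581, 0.0548]
tool_rot: [-0.152, 0.699, 0.682, 0.154]
contact_force: [0.1, -0.4, -0.6]
gripper_width: 0.597
```

```bash
python3 -c "
from h import *
o=bot.get_obs();print(o['eef_pos'],o['gripper_width'],o['contact_force'],rot(o['tool_rot']).inv().apply([0,0,-1]))
b=shot('side');cv2.imwrite('pics/x.png',b[:,:,::-1])
m=(b[140:210,190:300].max(2)<62)
for r in range(20,60,2): print(''.join('#' if v else '.' for v in m[r]))
"
```

```text
[0.4873 0.0581 0.0548] 0.5970383216514694 [ 0.1351 -0.411  -0.6162] [-0.4227  0.0022  0.9063]
...................######...########.............###############..............................................
....................##############....########################.............########...........................
.................#..#############.###################..###.####..........######...............................
..............#################..####..........######..########..........####.................................
............######........####...#####...############..########...........###########.........................
............#####........######..####################..########..........#############........................
.............##################..##############################...........#############.......................
.............##################..#############################............##############......................
.............##################...#########################................#############......................
.......
[... 513 characters left out ...]
..................................
..............................................................................................................
..............................................................................................................
...........................................................................................................###
............................................................................................................##
.............................................................................................................#
.............................................................................................................#
```

carry_out(moves=[[[0, 0, 0], [-0.2, 0, 0.45], 4.5], [[0, 0, 0], [-0.4, 0, 0.9], 4.5], [[0, 0, 0], [-0.4, 0, 0.9], 4.5]])

```text
t: 53.62
eef_pos: [0.4878, 0.0599, 0.0465]
tool_rot: [-0.151, 0.698, 0.683, 0.155]
contact_force: [0.4, 0.4, -0.3]
gripper_width: 0.598
```

carry_out(moves=[[[0, 0, 0], [-0.15, 0, 0.3], 4.5], [[0, 0, 0], [-0.15, 0, 0.3], 4.5]])

```text
t: 53.88
eef_pos: [0.4878, 0.0593, 0.0432]
tool_rot: [-0.151, 0.698, 0.683, 0.155]
contact_force: [-0.4, 0.2, -0.4]
gripper_width: 0.599
```

carry_out(moves=[[[0, 0, 0], [-0.15, 0, 0.3], 4.5], [[0, 0, 0], [-0.15, 0, 0.3], 4.5]])

```text
t: 54.12
eef_pos: [0.4878, 0.0591, 0.0397]
tool_rot: [-0.151, 0.698, 0.682, 0.155]
contact_force: [-0.6, 0.2, -0.3]
gripper_width: 0.597
```

carry_out(moves=[[[0, 0, 0], [-0.15, 0, 0.3], 4.5], [[0, 0, 0], [-0.15, 0, 0.3], 4.5]])

```text
t: 54.38
eef_pos: [0.4881, 0.0591, 0.0367]
tool_rot: [-0.151, 0.698, 0.683, 0.155]
contact_force: [-1.2, 0.1, 3.4]
gripper_width: 0.596
```

carry_out(moves=[[[0, 0, 0], [-0.15, 0, 0.3], 4.5], [[0, 0, 0], [-0.15, 0, 0.3], 4.5]])

```text
t: 54.62
eef_pos: [0.4886, 0.0597, 0.0343]
tool_rot: [-0.152, 0.698, 0.683, 0.156]
contact_force: [-2.3, 0.1, 11.6]
gripper_width: 0.594
```

carry_out(moves=[[[0, 0, 0], [0.1, 0, -0.2], 5.8], [[0, 0, 0], [0.1, 0, -0.2], 5.8], [[0, 0, 0], [0.1, 0, -0.2], 5.8], [[0, 0, 0], [1.3, 0, -2.7], 5.8], [[0, 0, 0], [2.8, 0, -6], 5.8]])

```text
t: 55.25
eef_pos: [0.487, 0.0589, 0.0992]
tool_rot: [-0.152, 0.698, 0.682, 0.154]
contact_force: [1.3, 0.5, 0.6]
gripper_width: 0.677
```

carry_out(moves=[[[0, -8, 0], [3, 0, -7], 5], [[0, -16, 0], [1, 0, -10], 4], [[0, -25, 0], [-3, 0, -14], 4], [[0, -25, 0], [-9, 0, -14], 4], [[0, -25, 0], [-15, 0, -12], 4]])

```text
t: 55.88
eef_pos: [0.4855, -0.1278, 0.1461]
tool_rot: [0.002, 0.714, 0.7, 0.002]
contact_force: [0.2, 0.0, -0.0]
gripper_width: 0.463
```

```bash
python3 -c "
from h import *
o=bot.get_obs();print(o['eef_pos'])
a=shot('top');b=shot('side')
A=cv2.resize(a[190:305,115:185],None,fx=5,fy=5,interpolation=cv2.INTER_CUBIC);B=cv2.resize(b[150:265,180:300],None,fx=5,fy=5,interpolation=cv2.INTER_CUBIC)[:575,:440]
cv2.imwrite('pics/m14.png',np.hstack([A,B])[:,:,::-1])
"
```

```text
[ 0.4855 -0.1278  0.1461]
```

View pics/m14.png

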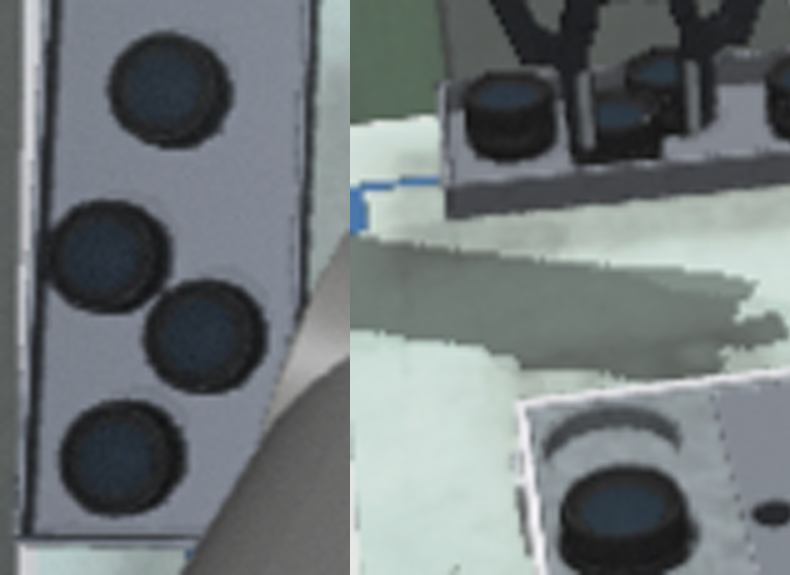

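All four light barrels now look upright in the tray, and the finished one is in its pocket. That was my 16th picture, so checks are numeric from here. The second barrel (≈150 g) was the closest to the limit, so I'll re-weigh it by joint torque at an identical pose.

carry_out(moves=[[[0, 0, 0], [6, 0.8, 0], 5.8], [[0, 0, 0], [12, 1.6, 0], 5.8], [[0, 0, 0], [18, 2.5, 0], 5.8], [[0, 0, 0], [24, 3.4, 2], 5.8], [[0, 0, 0], [24, 3.4, 4], 5.8]])

```text
t: 56.6
eef_pos: [0.5234, 0.1192, 0.1048]
tool_rot: [-0.001, 0.712, 0.702, 0.001]
contact_force: [-0.1, -0.6, -0.3]
gripper_width: 0.681
```

carry_out(moves=[[[0, 0, 0], [0, 0, 0], 5.8], [[0, 0, 0], [0, 0, 0], 5.8], [[0, 0, 0], [0, 0, 0], 5.8], [[0, 0, 0], [0, 0, 0], 5.8]])

```text
t: 57.1
eef_pos: [0.5234, 0.1115, 0.1059]
tool_rot: [0.0, 0.715, 0.699, 0.001]
contact_force: [-0.1, 0.2, -1.2]
gripper_width: 0.679
```

```bash
python3 -c "
from h import *
o=bot.get_obs();print(o['eef_pos']);plan([(.526,.112,.08,-1.5),(.526,.112,.0433,-1.5)])"
```

```text
[0.5234 0.1115 0.1059]
turn [ 0.1 -0.   0.1] shift cm [0.1 0.3 2.6]
turn [0. 0. 0.] shift cm [0.  0.  3.7]
```

carry_out(moves=[[[0, 0, 0], [0, 0.3, 2.6], 5.8], [[0, 0, 0], [0, 0.3, 2.6], 5.8], [[0, 0, 0], [0, 0.3, 2.6], 5.8], [[0, 0, 0], [0, 0.3, 2.6], 5.8], [[0, 0, 0], [0, 0.3, 2.6], 5.8]])

```text
t: 57.72
eef_pos: [0.5264, 0.1121, 0.0798]
tool_rot: [0.0, 0.715, 0.699, 0.0]
contact_force: [0.6, -0.2, -0.2]
gripper_width: 0.68
```

carry_out(moves=[[[0, 0, 0], [0, 0, 0], 5.8], [[0, 0, 0], [0, 0, 0], 5.8], [[0, 0, 0], [0, 0, 0], 5.8], [[0, 0, 0], [0, 0, 0], 5.8], [[0, 0, 0], [0, 0, 0], 5.8]])

```text
t: 58.35
eef_pos: [0.5261, 0.112, 0.0792]
tool_rot: [-0.0, 0.715, 0.699, -0.0]
contact_force: [-0.8, -0.1, 0.8]
gripper_width: 0.682
```

```bash
python3 -c "
from h import *
o=bot.get_obs();print(o['eef_pos'],o['joint_torque'],o['contact_force'],o['q'])"
```

```text
[0.5261 0.112  0.0792] [ -0.0036 -48.3724   6.5077 -18.0837   0.0085   0.0018  -0.0001] [-0.7507 -0.0829  0.7936] [-0.6331  0.511   0.3919  2.0378 -0.3139  0.6497 -0.0566]
```

carry_out(moves=[[[0, 0, 0], [0, 0, 2], 5.8], [[0, 0, 0], [0, 0, 3.7], 5.8], [[0, 0, 0], [0, 0, 3.7], 5.8], [[0, 0, 0], [0, 0, 3.7], 4.5], [[0, 0, 0], [0, 0, 3.7], 4.5]])

```text
t: 58.98
eef_pos: [0.5263, 0.112, 0.0426]
tool_rot: [0.0, 0.715, 0.699, 0.0]
contact_force: [0.2, 0.5, -1.2]
gripper_width: 0.589
```

carry_out(moves=[[[0, 0, 0], [0, 0, 0], 4.5], [[0, 0, 0], [0, 0, 0], 4.5], [[0, 0, 0], [0, 0, -2], 4.5], [[0, 0, 0], [0, 0, -3.7], 4.5], [[0, 0, 0], [0, 0, -3.7], 4.5]])

```text
t: 59.6
eef_pos: [0.5271, 0.1123, 0.0806]
tool_rot: [0.001, 0.715, 0.699, 0.001]
contact_force: [0.8, 0.3, -2.0]
gripper_width: 0.589
```

carry_out(moves=[[[0, 0, 0], [0, 0, 0], 4.5], [[0, 0, 0], [0, 0, 0], 4.5], [[0, 0, 0], [0, 0, 0], 4.5], [[0, 0, 0], [0, 0, 0], 4.5], [[0, 0, 0], [0, 0, 0], 4.5]])

```text
t: 60.22
eef_pos: [0.526, 0.1119, 0.0791]
tool_rot: [-0.0, 0.715, 0.699, -0.0]
contact_force: [-0.6, -0.5, -2.8]
gripper_width: 0.595
```

carry_out(moves=[[[0, 0, 0], [0, 0, 0], 4.5], [[0, 0, 0], [0, 0, 0], 4.5], [[0, 0, 0], [0, 0, 0], 4.5]])

```text
t: 60.6
eef_pos: [0.5261, 0.112, 0.0793]
tool_rot: [-0.0, 0.715, 0.699, 0.0]
contact_force: [0.1, -0.1, -1.6]
gripper_width: 0.589
```

```bash
python3 -c "
from h import *
o=bot.get_obs();print(o['eef_pos'],o['joint_torque'],o['contact_force'],o['q'])"
```

```text
[0.5261 0.112  0.0793] [  0.0037 -49.0979   6.675  -18.4985   0.0101   0.0017  -0.    ] [ 0.1427 -0.1228 -1.5514] [-0.6343  0.5112  0.3935  2.0379 -0.3153  0.6498 -0.0553]
```

Joint torque gives about 1.45 N, roughly 148 g, so it is light as sorted. Setting it back, clearing the view, and locating the pin.

carry_out(moves=[[[0, 0, 0], [0, 0, 2], 4.5], [[0, 0, 0], [0, 0, 3.6], 4.5], [[0, 0, 0], [0, 0, 3.6], 4.5], [[0, 0, 0], [0, 0, 3.6], 5.8], [[0, 0, 0], [0, 0, 3.6], 5.8]])

```text
t: 61.22
eef_pos: [0.5265, 0.112, 0.0438]
tool_rot: [0.0, 0.715, 0.699, 0.0]
contact_force: [-0.6, 0.3, -0.9]
gripper_width: 0.681
```

carry_out(moves=[[[0, 0, 0], [0, 0, -3], 5.8], [[0, 0, 0], [0, 0, -6], 5.8], [[0, 0, 0], [-3, -1, -10], 5], [[0, 0, 0], [-8, -3, -15], 4], [[0, 0, 0], [-14, -5, -20], 4]])

```text
t: 61.85
eef_pos: [0.4804, -0.0066, 0.2269]
tool_rot: [0.0, 0.715, 0.699, 0.001]
contact_force: [1.0, -0.6, 1.3]
gripper_width: 0.47
```

```bash
python3 - <<'E'
from h import *
from scipy.optimize import least_squares
def blobs(c,z):
    im=bot.read_camera(c);m=(im.max(2)<58).astype(np.uint8)
    n,l,s,k=cv2.connectedComponentsWithStats(m)
    for i in range(1,n):
        if s[i][4]>30 and z[0]<k[i][0]<z[2] and z[1]<k[i][1]<z[3]:
            pts=np.argwhere(l==i)[:,::-1].astype(np.float32);r=cv2.minAreaRect(pts)
            print(c,k[i],s[i],np.round(cv2.boxPoints(r),1).tolist())
blobs('top',(375,200,425,260));blobs('side',(285,260,325,310))
th=np.radians(-1.5);Rm=np.array([[np.cos(th),-np.sin(th)],[np.sin(th),np.cos(th)]])
W=lambda x,y,z:np.r_[np.array([.498,-.322])+Rm@[x,y],z]
for a in np.arange(90,140,5):
    p=W(-.005+.063*-np.cos(np.radians(a)),-.157,.033+.063*np.sin(np.radians(a)))
    print(a,p,proj('top',p).round(1),proj('side',p).round(1))
print(bot.get_obs()['eef_pos'])
for l in lenses(zone=(120,180,275,300)): print(*l)
E
```

```text
top [388.3968 212.0794] [383 208  11   9  63] [[383.0, 208.0], [393.0, 208.0], [393.0, 216.0], [383.0, 216.0]]
top [400.9796 224.6327] [393 223  15   4  49] [[393.0, 223.0], [407.0, 223.0], [407.0, 226.0], [393.0, 226.0]]
side [303.7328 286.9483] [298 277  12  21 116] [[297.20001220703125, 278.1000061035156], [302.6000061035156, 276.0], [310.1000061035156, 295.79998779296875], [304.6000061035156, 297.8999938964844]]
side [315.2   293.875] [311 292  10   5  40] [[311.0, 292.0], [320.0, 292.0], [320.0, 296.0], [311.0, 296.0]]
90 [ 0.4889 -0.4788  0.096 ] [402.4 249.4] [272.3 283.2]
95 [ 0.4944 -0.479   0.0958] [402.3 246.8] [275.4 282.9]
100 [ 0.4998 -0.4791  0.095 ] [402.2 244.3] [278.6 282.8]
105 [ 0.5052 -0.4792  0.0939] [402.  241.8] [281.6 282.8]
110 [ 0.5104 -0.4794  0.0922] [401.7 239.4] [284.6 283.2]
115 [ 0.5155 -0.4795  0.0901] [401.4 237.1] [287.5 283.7]
120 [ 0.5204 -0.4796  0.0876] [401.  234.9] [290.3 284.4]
125 [ 0.525  -0.4798  0.0846] [400.5 232.8] [292.9 285.3]
130 [ 0.5294 -0.4799  0.0813] [400.1 230.9] [295.4 286.4]
135 [ 0.5334 -0.48    0.0775] [399.6 229.2] [297.6 287.7]
[ 0.4812 -0.011   0.2292]
[156.6 255.5] [  42  103 2457] [0.4898 0.0647]
```

```bash
python3 - <<'E'
from h import *
p,e=tri((400.98,224.6),(303.73,286.95));print(p,e)
for y in(-.475,-.48,-.485):
    o,d=ray('side',(303.73,286.95));print('side',o+d*(y-o[1])/d[1]); 
print('pivot dist',np.hypot(p[0]-.489,p[2]-.033),np.degrees(np.arctan2(p[2]-.033,-(p[0]-.489))))
# pin ends from side at tip
print(proj('side',p),proj('top',p))
E
```

```text
[ 0.5434 -0.483   0.0797] 0.0004268636411296824
side [ 0.5458 -0.475   0.0724]
side [ 0.5444 -0.48    0.077 ]
side [ 0.5431 -0.485   0.0816]
pivot dist 0.07171965693075415 139.32793229687502
[303.6087 286.9669] [400.9939 224.5032]
```

Correction: "5 mm behind the centre" means case +x, so the pivot is at world x ≈ 0.499. The triangulated pin at (0.543, −0.483, 0.080) then lies 64 mm from the pivot, which matches the 63 mm given. Moving round the front of the lid to the outboard side.

carry_out(moves=[[[0, 0, 0], [-5, -1.8, -0.5], 4], [[0, 0, 0], [-10, -3.6, -1], 4], [[0, 0, 0], [-15, -5.4, -1.5], 4], [[0, 0, 0], [-20, -7, -2], 4], [[0, 0, 0], [-24, -7.5, -2], 4]])

```text
t: 62.62
eef_pos: [0.3999, -0.2447, 0.2449]
tool_rot: [-0.0, 0.715, 0.699, 0.0]
contact_force: [0.4, 0.3, -0.2]
gripper_width: 0.469
```

carry_out(moves=[[[0, 0, 0], [-5.4, 0.5, 0], 4], [[0, 0, 0], [-10.8, 1, 0], 4], [[0, 0, 0], [-16.2, 1.5, 0], 4], [[0, 0, 0], [-21.6, 2.1, 0], 4], [[0, 0, 0], [-27, 2.7, 0], 4]])

```text
t: 63.25
eef_pos: [0.4229, -0.5149, 0.2434]
tool_rot: [-0.001, 0.714, 0.7, 0.0]
contact_force: [0.1, -0.6, 0.9]
gripper_width: 0.467
```

carry_out(moves=[[[0, 4, 0], [0, 0, 0], 4], [[0, 8, 0], [0, 0, 0], 4], [[0, 12, 0], [0, 0, 0], 4], [[0, 12, 0], [0, 0, 0], 4], [[0, 12, 0], [0, 0, 0], 4]])

```text
t: 63.88
eef_pos: [0.422, -0.5137, 0.2442]
tool_rot: [-0.073, 0.711, 0.696, 0.075]
contact_force: [-0.8, 0.2, -0.6]
gripper_width: 0.467
```

```bash
cat >> h.py <<'E'
def plan2(pts,tilt=12,yaw=-1.5):
    """tilted tool; shifts cumulative from the present pose, in present tool axes"""
    o=bot.get_obs();p=o['eef_pos'];r=rot(o['tool_rot'])
    j=np.radians(yaw);y=np.array([np.cos(j),np.sin(j),0]);z=np.array([0,0,-1.])
    t=R.from_rotvec(y*np.radians(tilt))*R.from_matrix(np.c_[np.cross(y,z),y,z])
    print('now',p,'q',o['q'],'turn to goal',np.degrees((r.inv()*t).as_rotvec()).round(1),'F',o['contact_force'],'w',o['gripper_width'])
    for q in pts: print(q,'shift',(t.inv().apply(np.array(q)-p)*100).round(2))
E
python3 -c "
from h import *
plan2([(.543,-.53,.2),(.543,-.49,.14),(.543,-.485,.081)])"
```

```text
now [ 0.422  -0.5137  0.2442] q [ 0.4391  0.6305  0.6601  1.4901 -0.4925  1.3526  1.1744] turn to goal [-0.1  0.   0.3] F [-0.8211  0.1983 -0.6032] w 0.4671350129429304
(0.543, -0.53, 0.2) shift [-2.2  12.14  4.05]
(0.543, -0.49, 0.14) shift [ 0.46 12.03 10.75]
(0.543, -0.485, 0.081) shift [-0.28 12.02 16.63]
```

carry_out(moves=[[[0, 0, 0], [-0.8, 4, 1.3], 4], [[0, 0, 0], [-1.5, 8, 2.7], 4], [[0, 0, 0], [-2.2, 12.1, 4], 4], [[0, 0, 0], [-1, 12.1, 7], 4], [[0, 0, 0], [0.3, 12.0, 10.5], 4]])

```text
t: 64.5
eef_pos: [0.5432, -0.4911, 0.1422]
tool_rot: [-0.072, 0.71, 0.696, 0.074]
contact_force: [1.5, -0.0, -0.2]
gripper_width: 0.468
```

carry_out(moves=[[[0, 0, 0], [0, 0, 0], 4], [[0, 0, 0], [0, 0, 0], 4]])

```text
t: 64.75
eef_pos: [0.5424, -0.4931, 0.1445]
tool_rot: [-0.072, 0.711, 0.696, 0.074]
contact_force: [0.1, -0.8, 0.4]
gripper_width: 0.467
```

```bash
python3 -c "
from h import *
plan2([(.543,-.485,.081)])
im=bot.read_camera('side');m=(im.max(2)<58)
for r in range(255,305,2): print(''.join('#' if v else '.' for v in m[r,270:340]))
"
```

```text
now [ 0.5424 -0.4931  0.1445] q [ 0.38    0.8171  0.5932  1.3897 -0.5929  1.2597  1.0754] turn to goal [0.  0.1 0.2] F [ 0.0553 -0.7883  0.3778] w 0.46714228632290317
(0.543, -0.485, 0.081) shift [-0.53  0.04  6.38]
......###################.....................####....##..............
.......######..##########.....................####....##..............
...............#######.......................#####....##..............
...............######.........................####....##..............
...............#####..........................####...##...............
................####...........................##.....................
................####...........................##.............###.....
.................###......................................#######.....
...........................................................#######....
............................................................#####.....
......................................................................
.............................#####....................................
.............................###
[... 190 characters left out ...]
......................######.................................
...............................######.................................
................................######................................
.................................######...............................
.................................######..#########....................
..................................######.#########....................
....................................##................................
......................................................................
......................................................................
......................................................................
```

carry_out(moves=[[[0, 0, 0], [-0.2, 0.05, 2.5], 4], [[0, 0, 0], [-0.4, 0.05, 5], 4], [[0, 0, 0], [-0.5, 0.05, 6.4], 4], [[0, 0, 0], [-0.5, 0.05, 6.4], 4], [[0, 0, 0], [-0.5, 0.05, 6.4], 1.5]])

```text
t: 65.42
eef_pos: [0.5428, -0.485, 0.0807]
tool_rot: [-0.072, 0.711, 0.695, 0.075]
contact_force: [0.2, 0.5, -1.0]
gripper_width: 0.267
```

carry_out(moves=[[[0, 0, 0], [0, 0, 0], 0.5], [[0, 0, 0], [0, 0, 0], 0.5], [[0, 0, 0], [0, 0, 0], 0.5]])

```text
t: 65.8
eef_pos: [0.5444, -0.485, 0.081]
tool_rot: [-0.071, 0.711, 0.696, 0.075]
contact_force: [5.5, -3.1, 4.3]
gripper_width: 0.12
```

```bash
python3 -c "
from h import *
o=bot.get_obs();p=o['eef_pos'];x0,z0=.499,.033
rad=np.hypot(p[0]-x0,p[2]-z0);al=np.degrees(np.arctan2(p[2]-z0,x0-p[0]));print(rad,al)
Q=[]
for k in range(1,12):
    a=np.radians(al-k*4);Q.append((round(x0-.063*np.cos(a)+ (p[0]-(x0-.063*np.cos(np.radians(al)))),4),round(p[1],4),round(p[2]+.063*(np.sin(a)-np.sin(np.radians(al))),4)))
plan2(Q)
"
```

```text
0.06606550257901093 133.40135520157062
now [ 0.5444 -0.485   0.081 ] q [ 0.3828  0.8736  0.5611  1.4365 -0.6291  1.1599  1.1049] turn to goal [0.2 0.2 0.3] F [ 5.5098 -3.0535  4.3056] w 0.11987337849032997
(np.float64(0.5411), np.float64(-0.485), np.float64(0.0839)) shift [ 0.05 -0.33 -0.29]
(np.float64(0.5376), np.float64(-0.485), np.float64(0.0866)) shift [ 0.1  -0.68 -0.55]
(np.float64(0.5339), np.float64(-0.485), np.float64(0.089)) shift [ 0.14 -1.05 -0.79]
(np.float64(0.5301), np.float64(-0.485), np.float64(0.0912)) shift [ 0.18 -1.43 -1.01]
(np.float64(0.5261), np.float64(-0.485), np.float64(0.093)) shift [ 0.2  -1.83 -1.18]
(np.float64(0.522), np.float64(-0.485), np.float64(0.0946)) shift [ 0.23 -2.24 -1.34]
(np.float64(0.5178), np.float64(-0.485), np.float64(0.096)) shift [ 0.24 -2.66 -1.48]
(np.float64(0.5136), np.float64(-0.485), np.float64(0.097)) shift [ 0.25 -3.08 -1.58]
(np.float64(0.5092), np.float64(-0.485), np.float64(0.0977)) shift [ 0.26 -3.52 -1.65]
(np.float64(0.5048), np.float64(-0.485), np.float64(0.0981)) shift [ 0.25 -3.96 -1.69]
(np.float64(0.5004), np.float64(-0.485), np.float64(0.0982)) shift [ 0.25 -4.4  -1.71]
```

Pin gripped at about 10 mm. Bringing the knee back over centre.

carry_out(moves=[[[0, 0, 0], [0.05, -0.3, -0.3], 0.5], [[0, 0, 0], [0.1, -0.65, -0.55], 0.5], [[0, 0, 0], [0.15, -1.05, -0.8], 0.5], [[0, 0, 0], [0.2, -1.4, -1.0], 0.5], [[0, 0, 0], [0.2, -1.8, -1.2], 0.5]])

```text
t: 66.42
eef_pos: [0.5291, -0.4846, 0.0942]
tool_rot: [-0.069, 0.71, 0.696, 0.077]
contact_force: [9.3, -1.5, 9.3]
gripper_width: 0.126
```

carry_out(moves=[[[0, 0, 0], [0, -0.4, -0.15], 0.5], [[0, 0, 0], [0, -0.8, -0.3], 0.5], [[0, 0, 0], [0, -1.25, -0.4], 0.5], [[0, 0, 0], [0.05, -1.7, -0.5], 0.5], [[0, 0, 0], [0.05, -2.1, -0.5], 0.5]])

```text
t: 67.05
eef_pos: [0.5088, -0.4842, 0.1011]
tool_rot: [-0.069, 0.71, 0.696, 0.078]
contact_force: [6.9, 4.3, 22.0]
gripper_width: 0.12
```

```bash
python3 -c "
from h import *
o=bot.get_obs();p=o['eef_pos'];x0,z0=.499,.033
al=np.degrees(np.arctan2(p[2]-z0,x0-p[0]));print(al,np.hypot(p[0]-x0,p[2]-z0))
plan2([(round(x0-.065*np.cos(np.radians(a)),4),p[1],round(z0+.001+.065*np.sin(np.radians(a)),4)) for a in range(84,8,-4)])
b=bot.read_camera('side');cv2.imwrite('pics/y.png',b[:,:,::-1])
"
```

```text
98.22714795311933 0.0688207078704546
now [ 0.5088 -0.4842  0.1011] q [ 0.3931  0.8138  0.5737  1.5066 -0.6133  1.1526  1.1462] turn to goal [0.5 0.1 0.4] F [ 6.9489  4.3397 22.0325] w 0.12025937863146767
(np.float64(0.4922), np.float64(-0.48424470529844804), np.float64(0.0986)) shift [-0.09 -1.66  0.24]
(np.float64(0.4877), np.float64(-0.48424470529844804), np.float64(0.098)) shift [-0.12 -2.11  0.29]
(np.float64(0.4833), np.float64(-0.48424470529844804), np.float64(0.0971)) shift [-0.15 -2.55  0.38]
(np.float64(0.4789), np.float64(-0.48424470529844804), np.float64(0.0958)) shift [-0.19 -2.99  0.5 ]
(np.float64(0.4747), np.float64(-0.48424470529844804), np.float64(0.0943)) shift [-0.23 -3.41  0.65]
(np.float64(0.4705), np.float64(-0.48424470529844804), np.float64(0.0924)) shift [-0.28 -3.83  0.83]
(np.float64(0.4665), np.float64(-0.48424470529844804), np.float64(0.0903)) shift [-0.33 -4.23  1.03]
(np.float64(0.4627), np.float64(-0.48424470529844804), np.float64(0.0879)) shift [-0.39 -4.61  1.27]
(np.float64(0.459), np.float64(-0.48424470529844804), np.float64(0.0852)) shift [-0.46 -4
[... 320 characters left out ...]
oat64(0.4464), np.float64(-0.48424470529844804), np.float64(0.0722)) shift [-0.76 -6.24  2.79]
(np.float64(0.4439), np.float64(-0.48424470529844804), np.float64(0.0684)) shift [-0.85 -6.49  3.16]
(np.float64(0.4416), np.float64(-0.48424470529844804), np.float64(0.0645)) shift [-0.93 -6.72  3.54]
(np.float64(0.4396), np.float64(-0.48424470529844804), np.float64(0.0604)) shift [-1.02 -6.92  3.94]
(np.float64(0.4379), np.float64(-0.48424470529844804), np.float64(0.0562)) shift [-1.12 -7.09  4.35]
(np.float64(0.4365), np.float64(-0.48424470529844804), np.float64(0.0519)) shift [-1.21 -7.23  4.77]
(np.float64(0.4354), np.float64(-0.48424470529844804), np.float64(0.0475)) shift [-1.3  -7.34  5.2 ]
```

carry_out(moves=[[[0, 0, 0], [0, 0, -0.15], 0.5], [[0, 0, 0], [0, 0, -0.15], 0.5], [[0, 0, 0], [0, 0, -0.15], 0.5], [[0, 0, 0], [0, 0, -0.15], 0.5]])

```text
t: 67.6
eef_pos: [0.5076, -0.4841, 0.1015]
tool_rot: [-0.07, 0.71, 0.696, 0.077]
contact_force: [5.3, 1.9, 14.1]
gripper_width: 0.118
```

carry_out(moves=[[[0, 0, 0], [0, -0.25, 0], 0.5], [[0, 0, 0], [0, -0.5, 0], 0.5], [[0, 0, 0], [0, -0.75, 0], 0.5], [[0, 0, 0], [0, -1, 0.05], 0.5], [[0, 0, 0], [0, -1.2, 0.1], 0.5]])

```text
t: 68.22
eef_pos: [0.494, -0.4838, 0.1005]
tool_rot: [-0.071, 0.711, 0.696, 0.077]
contact_force: [3.6, 3.6, 16.9]
gripper_width: 0.122
```

```bash
python3 -c "
from h import *
o=bot.get_obs();p=o['eef_pos'];x0,z0=.499,.033
print(np.degrees(np.arctan2(p[2]-z0,x0-p[0])),np.hypot(p[0]-x0,p[2]-z0))
b=bot.read_camera('side');
d=[bot.silhouettes('lid_pull','side')[:1],bot.silhouettes('lid_pull','top')[:1]]
for x in d:
  if x: m=x[0]['region'];yy,xx=np.nonzero(m);print(x[0]['score'],xx.min(),xx.max(),yy.min(),yy.max())
"
```

```text
85.74160949428054 0.06766116702813046
0.7 302 334 208 276
0.94 280 394 192 227
```

The TCP rides about 4 mm above the pin, so the arc centre for the TCP is about (0.499, 0.0375). Continuing along that arc.

```bash
python3 -c "
from h import *
p=bot.get_obs()['eef_pos']
plan2([(round(.499-.063*np.cos(np.radians(a)),4),round(p[1],4),round(.0375+.063*np.sin(np.radians(a)),4)) for a in range(80,8,-4)])
" | sed 's/np.float64//g'
```

```text
now [ 0.4938 -0.4838  0.1005] q [ 0.3991  0.8025  0.5767  1.533  -0.6078  1.1451  1.1612] turn to goal [ 0.2 -0.   0.3] F [ 1.5656  3.3323 15.9025] w 0.12162783179634114
((0.4881), (-0.4838), (0.0995)) shift [-0.03 -0.57  0.09]
((0.4838), (-0.4838), (0.0986)) shift [-0.06 -1.    0.18]
((0.4795), (-0.4838), (0.0974)) shift [-0.1  -1.43  0.29]
((0.4754), (-0.4838), (0.0959)) shift [-0.14 -1.84  0.44]
((0.4714), (-0.4838), (0.0941)) shift [-0.19 -2.24  0.61]
((0.4675), (-0.4838), (0.0921)) shift [-0.24 -2.63  0.8 ]
((0.4638), (-0.4838), (0.0897)) shift [-0.3  -3.    1.04]
((0.4602), (-0.4838), (0.0871)) shift [-0.36 -3.36  1.29]
((0.4568), (-0.4838), (0.0843)) shift [-0.43 -3.7   1.56]
((0.4537), (-0.4838), (0.0813)) shift [-0.5  -4.01  1.85]
((0.4507), (-0.4838), (0.078)) shift [-0.58 -4.31  2.17]
((0.448), (-0.4838), (0.0745)) shift [-0.66 -4.58  2.51]
((0.4456), (-0.4838), (0.0709)) shift [-0.74 -4.81  2.86]
((0.4434), (-0.4838), (0.0671)) shift [-0.82 -5.03  3.24]
((0.4414), (-0.4838), (0.0631)) shift [-0.91 -5.23  3.63]
((0.4398), (-0.4838), (0.059)) shift [-1.   -5.39  4.03]
((0.4384), (-0.4838), (0.0549)) shift [-1.09 -5.53  4.43]
((0.4374), (-0.4838), (0.0506)) shift [-1.18 -5.63  4.85]
```

carry_out(moves=[[[0, 0, 0], [0, -0.4, -0.1], 0.5], [[0, 0, 0], [0, -0.75, -0.05], 0.5], [[0, 0, 0], [-0.05, -1.1, 0.05], 0.5], [[0, 0, 0], [-0.1, -1.45, 0.15], 0.5], [[0, 0, 0], [-0.1, -1.8, 0.25], 0.5]])

```text
t: 69.0
eef_pos: [0.474, -0.4833, 0.095]
tool_rot: [-0.073, 0.711, 0.695, 0.076]
contact_force: [2.9, 1.8, 3.7]
gripper_width: 0.119
```

carry_out(moves=[[[0, 0, 0], [-0.05, -0.3, 0.15], 0.5], [[0, 0, 0], [-0.1, -0.6, 0.3], 0.5], [[0, 0, 0], [-0.1, -0.9, 0.45], 0.5], [[0, 0, 0], [-0.15, -1.2, 0.65], 0.5], [[0, 0, 0], [-0.2, -1.45, 0.85], 0.5]])

```text
t: 69.62
eef_pos: [0.4587, -0.4831, 0.0851]
tool_rot: [-0.074, 0.711, 0.695, 0.075]
contact_force: [3.4, 3.3, -3.6]
gripper_width: 0.12
```

carry_out(moves=[[[0, 0, 0], [-0.05, -0.25, 0.2], 0.5], [[0, 0, 0], [-0.1, -0.5, 0.4], 0.5], [[0, 0, 0], [-0.15, -0.7, 0.65], 0.5], [[0, 0, 0], [-0.2, -0.9, 0.9], 0.5], [[0, 0, 0], [-0.2, -0.9, 0.9], 0.5]])

```text
t: 70.25
eef_pos: [0.4488, -0.483, 0.0754]
tool_rot: [-0.074, 0.711, 0.695, 0.075]
contact_force: [-0.8, 4.7, -2.1]
gripper_width: 0.122
```

carry_out(moves=[[[0, 0, 0], [-0.08, -0.27, 0.35], 0.5], [[0, 0, 0], [-0.15, -0.5, 0.7], 0.5], [[0, 0, 0], [-0.23, -0.7, 1.1], 0.5], [[0, 0, 0], [-0.3, -0.85, 1.5], 0.5], [[0, 0, 0], [-0.4, -1.0, 1.9], 0.5]])

```text
t: 70.88
eef_pos: [0.4395, -0.4834, 0.0564]
tool_rot: [-0.073, 0.711, 0.695, 0.075]
contact_force: [-0.3, 4.6, 1.5]
gripper_width: 0.123
```

carry_out(moves=[[[0, 0, 0], [-0.05, -0.1, 0.3], 0.5], [[0, 0, 0], [-0.1, -0.15, 0.6], 0.5], [[0, 0, 0], [-0.1, -0.15, 0.6], 0.5], [[0, 0, 0], [-0.1, -0.15, 0.6], 0.5]])

```text
t: 71.38
eef_pos: [0.4377, -0.4834, 0.0503]
tool_rot: [-0.073, 0.711, 0.695, 0.074]
contact_force: [-1.3, 2.3, -4.4]
gripper_width: 0.119
```

Release, let the lid sink, then retreat up and outboard.

carry_out(moves=[[[0, 0, 0], [0, 0, 0], 2.5], [[0, 0, 0], [0, 0, 0], 3], [[0, 0, 0], [0, 0, 0], 3], [[0, 0, 0], [0, 0, 0], 3], [[0, 0, 0], [0, 0, 0], 3]])

```text
t: 72.0
eef_pos: [0.4386, -0.4833, 0.0509]
tool_rot: [-0.073, 0.711, 0.695, 0.075]
contact_force: [0.4, 0.4, 0.1]
gripper_width: 0.35
```

carry_out(moves=[[[0, 0, 0], [0, 0, 0], 3], [[0, 0, 0], [0, 0, -2], 3], [[0, 0, 0], [-0.5, 0, -6], 3], [[0, 0, 0], [-1, -3, -11], 3], [[0, 0, 0], [-1, -6, -16], 3]])

```text
t: 72.62
eef_pos: [0.3765, -0.526, 0.2081]
tool_rot: [-0.072, 0.711, 0.695, 0.074]
contact_force: [0.8, -1.0, 0.6]
gripper_width: 0.349
```

carry_out(moves=[[[0, -6, 0], [-5, 0, -1], 4], [[0, -12, 0], [-8, 0, -1], 4], [[0, -12, 0], [-8, 0, -1], 4], [[0, -12, 0], [-8, 0, -1], 4], [[0, -12, 0], [-8, 0, -1], 4]])

```text
t: 73.25
eef_pos: [0.376, -0.6047, 0.1986]
tool_rot: [-0.0, 0.715, 0.699, 0.001]
contact_force: [-0.1, 0.1, 0.3]
gripper_width: 0.473
```

```bash
python3 - <<'E'
from h import *
o=bot.get_obs();print(o['eef_pos'],o['t'],o['contact_force'])
a=bot.read_camera('top');b=bot.read_camera('side')
ref_t=cv2.imread('pics/top1.png')[:,:,::-1];ref_s=cv2.imread('pics/side1.png')[:,:,::-1]
for n,x,r,z in(('top',a,ref_t,(270,195,415,315)),('side',b,ref_s,(190,205,325,330))):
    d=np.abs(x.astype(int)-r).max(2)[z[1]:z[3],z[0]:z[2]]>50
    print(n,d.mean()); 
    for row in d[::4]: print(''.join('#' if v else '.' for v in row[::2]))
cv2.imwrite('pics/endt.png',a[:,:,::-1]);cv2.imwrite('pics/ends.png',b[:,:,::-1])
E
```

```text
[ 0.376  -0.6047  0.1986] 73.25 [-0.1267  0.091   0.3403]
top 0.07867816091954023
.........................................................................
.........................................................................
.........................................................................
.........................................................................
.........................................................................
.........................................................................
.........................................................................
.........................................................................
.........................................................................
.........................................................................
.........................................................................
.........................................................................
.........................................................................
........................................................
[... 2733 characters left out ...]
..........
######..........#.###...............................................
#######.........#..##...............................................
#######............##...............................................
#########.........#.................................................
###########.........................................................
###########.........................................................
#############.......................................................
##############......................................................
###############.....................................................
################....................................................
```

carry_out(moves=[[[0, 0, 0], [4, 1, -4], 4], [[0, 0, 0], [8, 2, -8], 4], [[0, 0, 0], [14, 2, -12], 4], [[0, 0, 0], [20, 2, -14], 4], [[0, 0, 0], [26, 2, -14], 4]])

```text
t: 73.97
eef_pos: [0.4017, -0.3518, 0.3396]
tool_rot: [0.001, 0.715, 0.699, 0.001]
contact_force: [1.4, 0.7, 0.2]
gripper_width: 0.47
```

carry_out(moves=[[[0, 0, 0], [5, 1, 0], 4], [[0, 0, 0], [10, 2, 0], 4], [[0, 0, 0], [15, 3, 0], 4], [[0, 0, 0], [20, 4, 0], 4], [[0, 0, 0], [20, 4, 0], 4]])

```text
t: 74.6
eef_pos: [0.4467, -0.1496, 0.3381]
tool_rot: [-0.001, 0.712, 0.702, 0.0]
contact_force: [-0.6, -0.9, 0.0]
gripper_width: 0.469
```

```bash
python3 - <<'E'
from h import *
o=bot.get_obs();print(o['eef_pos'],o['t'])
b=bot.read_camera('side');r=cv2.imread('pics/side1.png')[:,:,::-1];a0=cv2.imread('pics/endt.png')[:,:,::-1];rt=cv2.imread('pics/top1.png')[:,:,::-1]
G=lambda x:cv2.cvtColor(np.ascontiguousarray(x),cv2.COLOR_RGB2GRAY).astype(np.float32)
# sub-pixel shift of lid parts against the shut start
for n,x,y,z in(('side right front lid edge',b,r,(215,265,320,300)),('side back',b,r,(270,210,320,270)),('side pin',b,r,(232,285,285,325)),('side pull',b,r,(192,235,225,275)),('top lid',a0,rt,(272,197,385,250)),('top pull',a0,rt,(300,285,355,316)),('top pin',a0,rt,(375,235,412,285))):
    p,q=G(x)[z[1]:z[3],z[0]:z[2]],G(y)[z[1]:z[3],z[0]:z[2]]
    print(n,cv2.phaseCorrelate(q,p),np.mean(np.abs(p-q)>25))
# tray: glass centre versus barrel outline in top picture
g=cv2.GaussianBlur(G(a0).astype(np.uint8),(3,3),0)
c=cv2.HoughCircles(cv2.resize(g[190:305,115:185],None,fx=4,fy=4),cv2.HOUGH_GRADIENT,1,40,param1=80,param2=14,minRadius=40,maxRadius=55)
for k in c[0]:
    p=k[:2]/4+[115,190];yy,xx=np.mgrid[:420,:560];near=np.hypot(xx-p[0],yy-p[1])<13
    bl=near&(a0[:,:,2].astype(int)-a0[:,:,0]>14);print('barrel',p,k[2]/4,atz('top',p,.03)[:2],'glass off',np.array([xx[bl].mean(),yy[bl].mean()])-p,bl.sum())
for name,z in(('loupe',(152,140,174,162)),('red',(322,145,350,172)),('brush',(178,115,205,156))):
    print(name,np.mean(np.abs(G(a0)-G(rt))[z[1]:z[3],z[0]:z[2]]>25))
E
```

```text
[ 0.4467 -0.1496  0.3381] 74.6
side right front lid edge ((-0.005303784154413904, 0.007389573421310303), 0.9984391262379203) 0.0
side back ((0.025189149343429307, 0.0658696655821025), 1.0257505697409313) 0.0016666666666666668
side pin ((-0.024141752083711054, -0.008405487505850573), 0.9971439056926303) 0.0
side pull ((-0.028634749627347134, 0.033730525458757654), 0.9844822307427724) 0.0
top lid ((-0.009751931525926238, -0.04170049939209619), 0.991312688957026) 0.0
top pull ((-0.1159685292465582, -0.0019389414320478693), 0.7764267204950254) 0.11612903225806452
top pin ((0.020291187655590903, 0.055103357109494766), 0.9709596900939942) 0.001081081081081081
barrel [155.875 257.125] 12.125 [0.486 0.064] glass off [-0.7285  0.703 ] 157
barrel [139.625 281.875] 12.625 [0.4311 0.1006] glass off [-0.6763  1.0929] 156
barrel [148.875 208.125] 12.225 [0.5985 0.0804] glass off [-0.6442  1.1407] 143
barrel [135.875 241.375] 11.75 [0.5228 0.1098] glass off [-1.0123  0.6969] 153
loupe 0.0
red 0.0
brush 0.0
```

The lid, pull and pin match the shut start to within 0.1 px, all four tray barrels read as upright, and the bystanders have not moved. Handing in.

```bash
python3 -c "
from h import *
print(bot.hand_in())"
```

```text
the job is handed in; nothing more can be done
None
```

The job is handed in at about 75 s of the 210 s allowed; the station reported no verdict.

- **Lid:** I raised it by the pull until the stay locked. It stayed propped open when I let go.
- **Finished barrel:** one of the five was heavy, about 380 g, and went into the middle pocket. Pictures showed it sitting down in the pocket; I did not measure its depth.
- **Light barrels:** the other four, about 50, 85, 115 and 150 g, stand in the rework tray. The 50 g reading is below the stated 60 g minimum, so it is rough, but it is far from the limit. I re-weighed the 150 g one by joint torque and got about 148 g.
- **Closing:** I brought the knee back over centre by its pin, folded the stay and let the lid down.

**Last checks**
- Lid and pin matched the shut pictures from the start to within 0.1 px. The pull matched in the side view, but shadow blurred it in the top view.
- All four tray barrels showed the same glass-to-rim offset, so they read as upright.
- The loupe, brush and red look-alike had not moved.

**What went wrong on the way**
- The fourth tray barrel first came to rest tilted on the tray wall. I moved two of its neighbours and needed a second try to set it upright.
- I first put the stay's pivot 10 mm too far forward. The measured pin position showed the error before I touched the pin.

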